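Get the shoe last from behind the pots

TASK

Stand the tub, the bottle and the tin from the wooden caddy aside on the flat grey board, then take out the shoe last behind them and lay it on the cork mat, sole down, centred and lined up with the mat, its toe at the mat's rounded end. With the last in place, stand the three containers back in the caddy, each exactly where it stood at the start. Keep everything upright and do not shift the thread spool that stands in front of the caddy.

Things in the scene. Friction and masses are not known exactly. Their poses are not given: they have to be found in the camera images.
- tub: Squat straight glue tub, amber body with a white screw lid, 93 mm high; body 59 mm across, lid (the top 20 mm) 62 mm across. About 0.3 kg. Origin at the centre of its underside, z up; symmetric about z. Stands in the front row of the caddy.
- bottle: White plastic bottle with a narrow neck and a blue cap, 125 mm high; body 56 mm across up to 70 mm, then a shoulder up to 88 mm, neck 24 mm across; the cap, 28 mm across, takes the top 28 mm. About 0.2 kg, closed: it can be lifted by its cap. Origin at the centre of its underside, z up; symmetric about z. Stands in the front row of the caddy.
- tin: Plain straight metal tin with a paper band, 105 mm high, 58 mm across. About 0.3 kg. Origin at the centre of its underside, z up; symmetric about z. Stands in the front row of the caddy.
- shoe_last: Pale wooden shoe last (foot form), 200 mm long, 62 wide, 58 high, about 0.3 kg. Origin: middle of the sole's underside; x to the toe, z up. Its cone (raised rear part, x = -85 to -10 mm) has flat parallel sides 36 mm apart from 29 to 52 mm above the sole: grip at x = -30 mm, near the centre of mass. Lies across the back of the caddy, toe to the caddy's +y side.
- last_toe (a point): The tip of the last's toe, at sole height, 100 mm along x from the last's origin.
- caddy: Fixed open wooden caddy, 180 mm (x) by 270 mm (y). Floor 8 mm thick; side walls at both y ends 10 mm thick, 42 high; lip along the back 18 mm high; front (-x) open. Origin under the centre. The containers stand in a row along y at about x = -48 mm, 72 mm apart, in any order; the last lies behind them at x = +30 mm.
- board: Fixed plain rectangular grey laminate board lying on the bench, 270 mm (x) by 120 mm (y), 6 mm thick: the side area. It holds three containers in a row along x, 80 mm apart. It lies on either side of the bench. Origin under its centre.
- mat: Fixed cork mat lying on the bench, 245 mm (x) by 110 mm (y), 4 mm thick; its -x end is square, 120 mm from the origin, its +x end is a half round, 125 mm from the origin. Lies on the other side from the board. Origin on its underside, where the last's origin must come; x points to the rounded end.
- spool: Bystander: thread spool with dark wooden ends standing in front of the caddy, 42 mm across, 52 mm high. Not to be shifted. Origin under its centre.

How it is judged:
By the outcome, as a careful person would: the job done as asked, in the order asked, and still so for the second after the job is handed in, with the robot touching nothing.
It also fails if it takes over 144 s, if anything falls off the work surface, if the arm or the gripper's body presses on something with over 40 N, if the wrist force passes 120 N, or if a joint passes its speed limit or range.

ROBOT

A 6-joint arm with a two-finger parallel gripper is mounted at the origin on the work surface. World frame = base frame: x ahead of the robot, y to its left, z up, the work surface at z = 0. Lengths are in m, angles in rad, forces in N, time in s.
With the tool pointing down it reaches from about 0.3 to 0.875 m from the base axis. Payload 6.4 kg.
Tool frame: the origin (TCP) lies at the very end of the fingers, on their centre line; the grasp point (between the pads) lies 19 mm behind it; z points along the fingers, y is the line along which they close (so a half turn about z gives the same grasp; the last joint's range is limited). The gripper opens to 85 mm and grips with 20 to 120 N. Pads are 22 mm wide; open, the fingers measure 114 mm over their backs; the gripper's body (76 mm by 85 mm) begins 54 mm behind the grasp point. The pads swing forward as they close: fully open they stand 13 mm farther back than shut.
Start: joints at [-1.313, 0.181, 1.607, -0, 1.354, -0.206], TCP at [0.257, -0.514, 0.203] pointing down, gripper open.
Joint ranges: [-2.99, 2.99], [-0.89, 2.07], [0.3, 2.58], [-1.14, 4.28], [0, 2.63], [-3.12, 3.12]. Speed limits (rad/s): [2.57, 2.57, 3.01, 3.14, 3.14, 3.14].

INTERFACE

Orientations are given as a unit quaternion [w, x, y, z].
In Python, from bench import get_obs, optics, workorder gives the robot as it stands.
- The arm moves only by the shell command python3 -m jog, which reads ROWS from standard input. ROWS is one flat JSON list of numbers that holds 1 to 10 rows one after another, with no inner brackets; each row has 7 numbers: dx, dy, dz in mm, then a rotation vector rx, ry, rz in units of 0.05 rad, then the opening from 0.0 (shut) to 1.0 (fully open); each row is the pose to reach, as a shift and turn from the pose commanded when the command began, along the tool's axes at that moment; what a row does not reach only later rows make up. A row lasts 1/8 s, in which the tool goes at most 0.0625 m and 0.188 rad, less where a joint would pass 70% of its speed; a pose out of reach is approached as far as the arm can. The fingers move at their own pace and stop on an object; the grip force is fixed at half the most. Time passes only in rows, so rows that do not move let the fingers close. It prints the time, the measured TCP pose, the force, the opening and the grip force at its end. Input that does not fit is refused with a message, and nothing moves.
- get_obs(): the state, without advancing time (a new reading comes with each control period).
- optics.camera(name): name is "scene" or "top" or "wrist"; returns (picture, depth): 480x640x3 uint8, blue, green, red; 480x640 float32, m along the optical axis (not along the pixel's ray), 0 where there is no reading.
- optics.camera_params(name): a dict with "fovy" (degrees; the focal length in pixels is half the picture's height over the tangent of half this angle, whatever the lens; pixels are square), "cx", "cy" (the principal point, pixels), "view" (4x4, takes a point from world to camera coordinates). Camera axes: x right, y up, looking along -z (the intrinsics and any distortion apply to the point x, -y, -z); pixel columns grow to the right and rows downward; lengths in m; the calibration is good to about 2 mm. A picture is of the moment at which its call begins: read the wrist's pose just before it. camera_params takes no time and is no camera call; for the wrist camera it gives the pose at the moment of the call.
- workorder.hand_in(): hands the job in; it is judged then, once.
The state is a dict: "time_s": time; "q": joint angles; "dq": joint speeds; "joint_efforts": joint torques, N m; "eef_pos": TCP position; "eef_rot": TCP orientation; "wrist_force": force on the tool from outside, world axes, zero at the start; "torque": the same for the moment, N m; "opening": opening from 0.0 (shut) to 1.0 (fully open); "grasp_force": force on a finger pad.
Only numpy, scipy, OpenCV 4.12 (cv2) and the standard library are available. Lean on these libraries where they do the work, as an engineer would, in place of code of your own. Each camera call takes 0.05 s, during which the arm holds its last target. There are 200 camera calls.

## Working session

There is one attempt and no reset: what is moved stays moved. The work goes in short steps, Python scripts to look and compute and a shell command to move; the robot and the scene stay as the last step left them, time stands still between calls to the robot, and variables do not carry over. Pictures are saved under pics/ and viewed, at most 14 in all, crops included, and the job is handed in when it is done.

```bash
ls; mkdir -p pics
python3 - <<'E'
from bench import get_obs, optics
import cv2,numpy as np
print(get_obs())
for n in("scene","top"):
    im,d=optics.camera(n); p=optics.camera_params(n); print(n,p)
    cv2.imwrite(f"pics/{n}0.png",im); np.savez(f"pics/{n}0.npz",im=im,d=d,**p)
E
```

```text
pics
{'time_s': 0.0, 'q': array([-1.31329904e+00,  1.81514439e-01,  1.60799583e+00, -4.93834220e-05,
        1.35379391e+00, -2.06336568e-01]), 'dq': array([-0.00202512,  0.00044636,  0.00034765, -0.00079185,  0.00047319,
       -0.000561  ]), 'joint_efforts': array([ 1.04107581e-03, -4.44857633e+01, -3.51336980e+01, -2.31839731e-04,
        9.15036479e-03,  4.49256888e-06]), 'eef_pos': array([ 0.2570708 , -0.51367084,  0.20210503]), 'eef_rot': array([-8.54866128e-04,  9.73226006e-01,  2.29848663e-01, -4.59885094e-05]), 'wrist_force': array([ 0.60417514, -0.10084056,  0.89698019]), 'torque': array([-0.02479287, -0.00556919, -0.02972534]), 'grasp_force': 0.0, 'opening': 1.0053689387239817}
scene {'fovy': 54.89103670956779, 'cx': 322.83144754825054, 'cy': 238.04637215663615, 'view': array([[ 0.63231567,  0.7746805 ,  0.00685598, -0.34546889],
       [-0.59175966,  0.47726119,  0.6496478 ,  0.27550197],
       [ 0.49999739, -0.41483958,  0.7602044 , -1.20848725],
       [ 0.        ,  0.        ,  0.        ,  1.        ]])}
top {'fovy': 55.562714418674375, 'cx': 319.9566848595667, 'cy': 239.30502202955878, 'view': array([[-2.88733760e-02, -9.99582698e-01, -8.71086176e-04,
         2.02803373e-02],
       [ 9.90747831e-01, -2.87337653e-02,  1.32639003e-01,
        -5.35176705e-01],
       [-1.32608682e-01,  2.96670907e-03,  9.91164031e-01,
        -7.72181820e-01],
       [ 0.00000000e+00,  0.00000000e+00,  0.00000000e+00,
         1.00000000e+00]])}
```

View pics/top0.png

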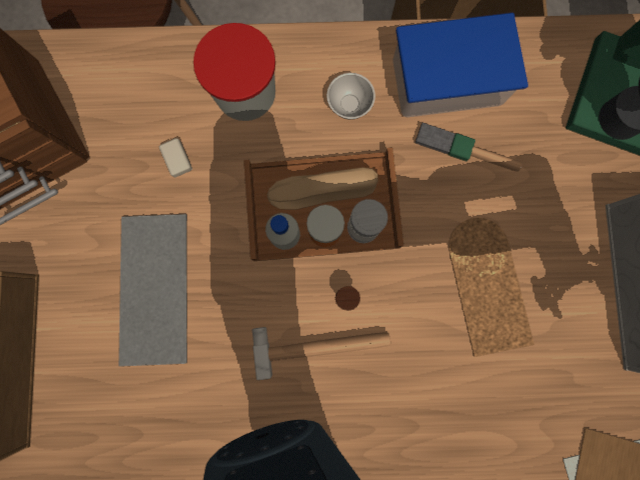

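View pics/scene0.png

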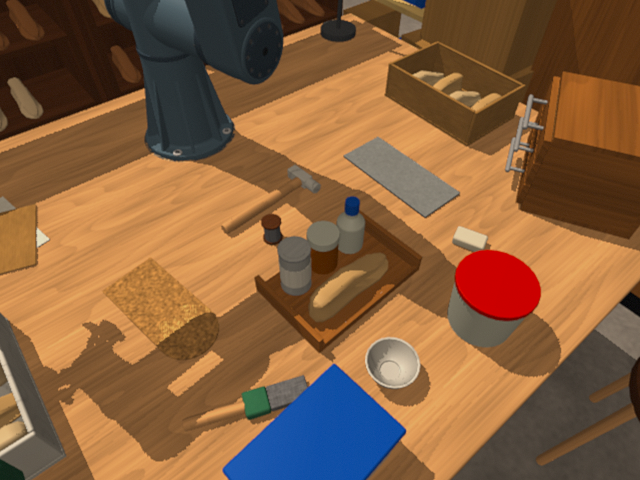

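The top view shows, left to right, the bottle (281,230), tub (325,223) and tin (368,218). The last is behind them at (325,187), its broad toe to the left. The board is at (153,290), the mat at (490,285) with its round end up, and the spool at (347,298). The scene view agrees.

```bash
cat > h.py <<'E'
import numpy as np,cv2
from scipy.optimize import least_squares
def cloud(d,p):
    h,w=d.shape; f=h/2/np.tan(np.radians(float(p["fovy"]))/2)
    u,v=np.meshgrid(np.arange(w),np.arange(h))
    c=np.stack([(u-float(p["cx"]))/f*d,-(v-float(p["cy"]))/f*d,-d],-1)
    V=p["view"]; return (c-V[:3,3])@V[:3,:3]
def circ(P,r=None):
    c0=P.mean(0)
    if r: s=least_squares(lambda x:np.hypot(*(P-x).T)-r,c0,loss="soft_l1",f_scale=.001); return s.x
    s=least_squares(lambda x:np.hypot(*(P-x[:2]).T)-x[2],[*c0,.03],loss="soft_l1",f_scale=.001); return s.x
def hullrect(P):
    r=cv2.minAreaRect((P*1000).astype(np.float32)); return np.round(r[0],1),np.round(r[1],1),round(r[2],2)
E
python3 - <<'E'
from h import *
for n in("top","scene"):
    z=np.load(f"pics/{n}0.npz"); W=cloud(z["d"],z); im=z["im"]; ok=z["d"]>0
    hsv=cv2.cvtColor(im,cv2.COLOR_BGR2HSV)
    print(n)
    X,Y,Z=W[...,0],W[...,1],W[...,2]
    if n=="top":
        for nm,(u,v) in dict(bench=(220,280),bench2=(420,330),board=(153,290),board2=(153,230),mat=(495,300),mat2=(480,240),bottle=(279,225),tub=(325,223),tin=(368,217),cone=(350,180),toe=(285,190),spool=(347,298),wallL=(251,210),wallR=(392,200),floor=(305,240)).items():
            print(nm,np.round(W[v-2:v+3,u-2:u+3].reshape(-1,3).mean(0),4))
    roi=ok&(X>.4)&(X<.75)&(abs(Y)<.2)
    for nm,lo,hi in(("cap",.118,.13),("tin",.100,.109),("tub",.088,.0965)):
        m=(roi&(Z>lo)&(Z<hi)).astype(np.uint8)
        k,l,s,c=cv2.connectedComponentsWithStats(m)
        for i in range(1,k):
            if s[i,4]>60:
                q=l==i; print(nm,s[i,4],"minmax mid",np.round([(X[q].min()+X[q].max())/2,(Y[q].min()+Y[q].max())/2,np.ptp(X[q]),np.ptp(Y[q]),np.median(Z[q])],4),np.round(cv2.minEnclosingCircle((W[q][:,:2]*1000).astype(np.float32))[0],1))
E
```

```text
top
bench [0.4704 0.1895 0.0011]
bench2 [ 0.3701 -0.1708  0.0007]
board [0.4556 0.3094 0.0073]
board2 [0.5656 0.3116 0.0071]
mat [ 0.4198 -0.3085  0.005 ]
mat2 [ 0.5298 -0.2896  0.0052]
bottle [0.5467 0.0684 0.1343]
tub [ 0.5535 -0.004   0.1009]
tin [ 0.5588 -0.0732  0.1151]
cone [ 0.6335 -0.0502  0.0671]
toe [0.6267 0.065  0.0363]
spool [ 0.4309 -0.0384  0.0529]
wallL [0.5912 0.126  0.0396]
wallR [ 0.603  -0.1265  0.0353]
floor [0.5386 0.0321 0.0092]
tin 877 minmax mid [ 0.5536 -0.0033  0.0602  0.0607  0.1013] [553.4  -3.3]
tub 173 minmax mid [0.5483 0.07   0.0384 0.0417 0.0914] [549.3  69.4]
scene
cap 65 minmax mid [0.5518 0.0617 0.0246 0.0213 0.1243] [551.2  63. ]
tin 413 minmax mid [ 0.5535 -0.0083  0.0597  0.057   0.1009] [553.7  -7.9]
tin 96 minmax mid [ 0.5696 -0.084   0.0374  0.0464  0.1047] [566.1 -83.4]
tub 129 minmax mid [0.5487 0.0653 0.0383 0.0363 0.0915] [549.1  65.7]
tub 88 minmax mid [ 0.5641 -0.0146  0.0406  0.0472  0.0922] [561.4 -13.8]
tub 91 minmax mid [ 0.5704 -0.0845  0.0373  0.0451  0.0927] [567.1 -83.8]
```

Run:
```python
from h import *
from bench import optics,get_obs
p=optics.camera_params("wrist"); V=p["view"]; print(p["fovy"],p["cx"],p["cy"],"campos",-V[:3,:3].T@V[:3,3],"\n",V[:3,:3].round(3))
im,d=optics.camera("wrist"); cv2.imwrite("pics/w0.png",im); print((d>0).mean())
for n in("top","scene"):
    z=np.load(f"pics/{n}0.npz"); W=cloud(z["d"],z); im=z["im"]; ok=z["d"]>0
    hsv=cv2.cvtColor(im,cv2.COLOR_BGR2HSV).astype(int)
    X,Y,Z=W[...,0],W[...,1],W[...,2]; print(n)
    b=ok&(Z>.0035)&(Z<.010)&(X>.25)&(X<.7)&(Y>.2)&(Y<.42)
    m=ok&(Z>.0027)&(Z<.008)&(X>.25)&(X<.65)&(Y<-.18)&(Y>-.42)
    for nm,q in(("board",b),("mat",m)):
        q=cv2.morphologyEx(q.astype(np.uint8),cv2.MORPH_OPEN,np.ones((5,5)))
        k,l,s,c=cv2.connectedComponentsWithStats(q); i=1+np.argmax(s[1:,4]); q=l==i
        print(nm,s[i,4],hullrect(W[q][:,:2]),np.median(Z[q]))
    q=ok&(Z>.047)&(Z<.056)&(X>.38)&(X<.47)&(abs(Y)<.1); print("spool",hullrect(W[q][:,:2]),q.sum())
    q=ok&(Z>.037)&(Z<.047)&(abs(Y)<.18)&(X>.48)&(X<.75)&(abs(Y)>.11); 
    for s in(1,-1):
        if (q&(Y*s>0)).sum()>5: print("wall",hullrect(W[q&(Y*s>0)][:,:2]))
    q=ok&(Z>.022)&(Z<.07)&(X>.595)&(X<.68)&(abs(Y)<.12); print("last",hullrect(W[q][:,:2]))
    q=ok&(Z>.056)&(Z<.075)&(X>.595)&(X<.68)&(abs(Y)<.12); print("conetop",hullrect(W[q][:,:2]),np.median(Z[q]))
```

```text
69.47880530401187 323.3468147113379 241.41556277718496 campos [ 0.3235693  -0.47979519  0.37350311] 
 [[ 0.448 -0.894 -0.002]
 [ 0.855  0.429 -0.291]
 [ 0.261  0.128  0.957]]
0.9958951822916666
top
board 8706 (array([458.7, 311.3]), array([269.9, 121. ]), 0.74) 0.007115859513866991
mat 695 (array([ 537.7, -285.9]), array([59.1, 99.3]), 14.67) 0.005005518156859547
spool (array([431.2, -38.9]), array([40.2, 40.3]), 61.88) 458
wall (array([593.8, 129.1]), array([180.2,  10.4]), 3.35)
wall (array([ 608.5, -130.3]), array([178.9,  10.8]), 3.34)
last (array([ 6.286e+02, -4.000e-01]), array([193.3,  79.1]), 81.51)
conetop (array([635.6, -37.2]), array([ 36.7, 120.9]), 6.04) 0.06507690172786265
scene
board 3082 (array([458.9, 306. ]), array([269.9, 124. ]), 1.08) 0.00593855753370936
mat 3677 (array([ 446.9, -301.5]), array([236.5, 110.5]), 10.17) 0.004785929886540335
spool (array([430.2, -42.5]), array([38.6, 43. ]), 54.61) 270
wall (array([599.5, 125.5]), array([166.8,  12.8]), 3.63)
wall (array([ 608.8, -134.3]), array([179.8,  11.4]), 3.52)
last (array([633.6,   9.7]), array([ 49.7, 226.4]), 6.9)
conetop (array([635.6, -43.8]), array([ 37.1, 115.6]), 6.08) 0.06432135924741565
```

```bash
cat > plan.py <<'E'
# usage: plan.py x y z yawdeg [x y z yawdeg ...]: prints tool-axis offsets from the present pose
import sys,numpy as np
from scipy.spatial.transform import Rotation as R
from bench import get_obs
o=get_obs(); w,x,y,z=o["eef_rot"]; r=R.from_quat([x,y,z,w]); a=list(map(float,sys.argv[1:]))
print("now",o["eef_pos"].round(4),"yaw",np.degrees(np.arctan2(*r.as_matrix()[[1,0],[0,0]])).round(2),"tilt",r.as_matrix()[:2,2].round(4),"op",round(o["opening"],3),"gf",round(o["grasp_force"],1),"t",round(o["time_s"],2))
for i in range(0,len(a),4):
    t=R.from_euler("z",a[i+3],degrees=True)*R.from_quat([1,0,0,0])
    print((r.inv().apply(np.array(a[i:i+3])-o["eef_pos"])).round(4),(r.inv()*t).as_rotvec().round(4))
E
python3 plan.py .58 -.0 .30 93.35
```

```text
now [ 0.2571 -0.5138  0.2023] yaw 26.57 tilt [-0.0004  0.0013] op 1.006 gf 0.0 t 0.15
[ 0.5187 -0.3152 -0.0972] [-1.0000e-03 -1.0000e-03 -1.1655e+00]
```

Careful with the scale: shifts go in mm and turns go in units of 0.05 rad. That gives: 0.519 m is 519, -0.315 m is -315, -1.166 rad is -23.32.

```bash
echo '[519, -315, -98, 0, 0, -23.32, 1, 519, -315, -98, 0, 0, -23.32, 1, 519, -315, -98, 0, 0, -23.32, 1, 519, -315, -98, 0, 0, -23.32, 1, 519, -315, -98, 0, 0, -23.32, 1, 519, -315, -98, 0, 0, -23.32, 1, 519, -315, -98, 0, 0, -23.32, 1, 519, -315, -98, 0, 0, -23.32, 1, 519, -315, -98, 0, 0, -23.32, 1, 519, -315, -98, 0, 0, -23.32, 1]' | python3 -m jog; python3 plan.py .58 -.0 .30 93.35
```

```text
time_s: 1.4
eef_pos: [0.5813, 0.0019, 0.3012]
eef_rot: [-0.0, 0.686, 0.728, 0.0]
wrist_force: [0.9, -0.3, -0.3]
opening: 1.003
grasp_force: 0.0
now [0.5813 0.0019 0.3012] yaw 93.44 tilt [0.     0.0001] op 1.003 gf 0.0 t 1.4
[-0.0019 -0.0014  0.0012] [ 0.     -0.0001  0.0015]
```

```bash
cat > wr.py <<'E'
import sys
from h import *
from bench import optics
def shot(n):
    p=optics.camera_params("wrist"); im,d=optics.camera("wrist"); cv2.imwrite(f"pics/{n}.png",im); np.savez(f"pics/{n}.npz",im=im,d=d,**p); return im,d,cloud(d,p)
E
python3 - <<'E'
from wr import *
im,d,W=shot("w1"); X,Y,Z=W[...,0],W[...,1],W[...,2]; ok=d>0
def comp(m,mn=60):
    k,l,s,c=cv2.connectedComponentsWithStats(cv2.morphologyEx(m.astype(np.uint8),cv2.MORPH_OPEN,np.ones((3,3)))); return [l==i for i in range(1,k) if s[i,4]>mn]
cad=ok&(X>.5)&(X<.71)&(abs(Y)<.15)
for nm,lo,hi in(("cap",.128,.139),("tin",.109,.1165),("tub",.097,.105)):
    for q in comp(cad&(Z>lo)&(Z<hi),200):
        c,r=cv2.minEnclosingCircle((W[q][:,:2]*1000).astype(np.float32)); print(nm,q.sum(),np.round(c,1),round(r,1),hullrect(W[q][:,:2]),np.median(Z[q]).round(4))
for nm,m in(("conetop",cad&(Z>.056)&(Z<.075)&(X>.595)),("last",cad&(Z>.02)&(Z<.075)&(X>.595)&(X<.675)&(abs(Y)<.115)),("walls",ok&(Z>.044)&(Z<.055)&(X>.48)&(X<.72)&(abs(Y)>.11)&(abs(Y)<.15)),("wallsb",ok&(Z>.036)&(Z<.046)&(X>.48)&(X<.72)&(abs(Y)>.11)&(abs(Y)<.15)),("spool",ok&(Z>.047)&(Z<.058)&(X>.38)&(X<.47)&(abs(Y)<.1))):
    for q in comp(m,150): print(nm,q.sum(),hullrect(W[q][:,:2]),np.median(Z[q]).round(4))
q=ok&(X>.4)&(X<.52)&(Y>.06)&(Y<.15); print("bench z",np.median(Z[q]))
E
```

```text
cap 686 [549.3  69.6] 13.8 (array([549.5,  69.7]), array([26.5, 26.4]), 3.8) 0.1334
tin 2037 [559.2 -74.7] 29.8 (array([559. , -74.5]), array([57.4, 59. ]), 3.5) 0.1141
tub 2408 [553.4  -4. ] 30.9 (array([553.1,  -3.7]), array([60.6, 60.6]), 3.52) 0.1004
conetop 2337 (array([635.2, -39.9]), array([ 35.8, 111.8]), 6.13) 0.0647
last 5470 (array([ 6.308e+02, -3.000e-01]), array([ 57.9, 199.7]), 5.97) 0.0507
wallsb 1548 (array([592.8, 128.6]), array([179.8,  10. ]), 3.42) 0.0423
wallsb 687 (array([ 637.2, -128.4]), array([121.7,  10.4]), 3.41) 0.0421
spool 859 (array([430.6, -39.4]), array([40.9, 40.8]), 37.34) 0.0525
bench z 0.0006853477413037846
```

View pics/w1.png

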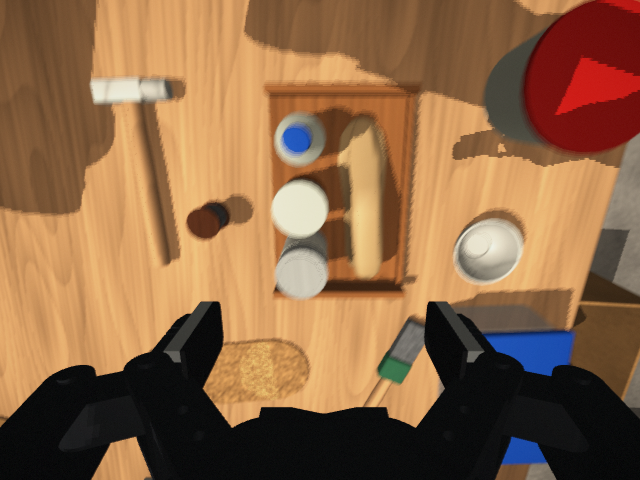

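The wrist view agrees with the top view: bottle cap (297,138), tub (300,208), tin (302,273), last (367,195) and spool (208,220). The heights fit an 8 mm floor plus the object heights given. I'll take the bottle first.

```bash
python3 plan.py .5492 .0693 .17 93.4 .5492 .0693 .099 93.4
```

```text
now [0.5836 0.0068 0.3021] yaw 93.63 tilt [0.0032 0.0034] op 1.0 gf 0.0 t 1.45
[ 0.0641 -0.0309  0.1322] [ 0.0034 -0.0032  0.0039]
[ 0.0639 -0.0311  0.2032] [ 0.0034 -0.0032  0.0039]
```

```bash
echo '[0, 0, 0, 0, 0, 0, 1, 0, 0, 0, 0, 0, 0, 1, 0, 0, 0, 0, 0, 0, 1]' | python3 -m jog >/dev/null;  python3 plan.py .5492 .0693 .17 93.4 .5492 .0693 .099 93.4
```

```text
now [ 0.58   -0.0015  0.3007] yaw 93.28 tilt [-0.0007 -0.0001] op 1.002 gf 0.0 t 1.82
[ 0.0725 -0.0266  0.1307] [-0.0007  0.     -0.0021]
[ 0.0725 -0.0265  0.2017] [-0.0007  0.     -0.0021]
```

Scaled: 0.202 m is 202, 0.166 m is 166, -0.002 rad is -0.04.

```bash
echo '[72.5, -26.5, 131, 0, 0, -0.04, 1, 72.5, -26.5, 131, 0, 0, -0.04, 1, 72.5, -26.5, 131, 0, 0, -0.04, 1, 72.5, -26.5, 131, 0, 0, -0.04, 1, 72.5, -26.5, 131, 0, 0, -0.04, 1, 72.5, -26.5, 166, 0, 0, -0.04, 1, 72.5, -26.5, 202, 0, 0, -0.04, 1, 72.5, -26.5, 202, 0, 0, -0.04, 1, 72.5, -26.5, 202, 0, 0, -0.04, 1, 72.5, -26.5, 202, 0, 0, -0.04, 1]' | python3 -m jog;  python3 plan.py .5492 .0693 .099 93.4; echo '[0, 0, 0, 0, 0, 0, 1, 0, 0, 0, 0, 0, 0, 1]' | python3 -m jog >/dev/null;  python3 plan.py .5492 .0693 .099 93.4
```

```text
time_s: 3.08
eef_pos: [0.5516, 0.0701, 0.1014]
eef_rot: [0.002, 0.685, 0.728, 0.001]
wrist_force: [-0.5, -0.3, 0.6]
opening: 1.0
grasp_force: 0.0
now [0.5516 0.0701 0.1014] yaw 93.48 tilt [ 0.004  -0.0004] op 1.0 gf 0.0 t 3.08
[-0.0006 -0.0025  0.0023] [0.0039 0.0006 0.0014]
now [0.5501 0.0705 0.0997] yaw 93.5 tilt [ 0.001  -0.0001] op 0.999 gf 0.0 t 3.33
[-0.0011 -0.001   0.0007] [0.001  0.0001 0.0017]
```

```bash
echo '[0, 0, 0, 0, 0, 0, 0, 0, 0, 0, 0, 0, 0, 0, 0, 0, 0, 0, 0, 0, 0, 0, 0, 0, 0, 0, 0, 0, 0, 0, 0, 0, 0, 0, 0, 0, 0, 0, 0, 0, 0, 0, 0, 0, 0, 0, 0, 0, 0, 0, 0, 0, 0, 0, 0, 0]' | python3 -m jog; python3 plan.py .5501 .0705 .18 93.5
```

```text
time_s: 4.32
eef_pos: [0.5499, 0.0704, 0.0993]
eef_rot: [0.0, 0.685, 0.728, 0.0]
wrist_force: [-2.0, -0.6, 5.5]
opening: 0.281
grasp_force: 59.0
now [0.5499 0.0704 0.0993] yaw 93.49 tilt [ 0.0004 -0.0001] op 0.281 gf 59.0 t 4.33
[ 0.0001  0.0002 -0.0807] [ 0.0004  0.0001 -0.0001]
```

Scaled: -0.08 m is -80, -0.03 m is -30.

```bash
echo '[0, 0, -30, 0, 0, 0, 0, 0, 0, -80, 0, 0, 0, 0, 0, 0, -80, 0, 0, 0, 0, 0, 0, -80, 0, 0, 0, 0]' | python3 -m jog; python3 plan.py .3787 .3103 .18 180.7
```

```text
time_s: 4.82
eef_pos: [0.549, 0.0705, 0.1778]
eef_rot: [-0.001, 0.685, 0.728, -0.0]
wrist_force: [-0.8, -0.3, -3.0]
opening: 0.28
grasp_force: 59.4
now [0.549  0.0705 0.1778] yaw 93.49 tilt [-0.0016  0.0002] op 0.28 gf 59.4 t 4.83
[ 0.2497 -0.1554 -0.0019] [-1.100e-03 -1.500e-03 -1.522e+00]
```

Scaled: 0.25 m is 250, -0.156 m is -156, -1.522 rad is -30.44.

```bash
echo '[25, -16, 0, 0, 0, -3, 0, 60, -38, 0, 0, 0, -6.6, 0, 90, -56, 0, 0, 0, -10.2, 0, 120, -75, 0, 0, 0, -13.8, 0, 150, -94, 0, 0, 0, -17.4, 0, 180, -112, 0, 0, 0, -21, 0, 210, -131, 0, 0, 0, -24.6, 0, 235, -147, 0, 0, 0, -28, 0, 250, -156, 0, 0, 0, -30.44, 0, 250, -156, 0, 0, 0, -30.44, 0]' | python3 -m jog; echo '[0, 0, 0, 0, 0, 0, 0, 0, 0, 0, 0, 0, 0, 0, 0, 0, 0, 0, 0, 0, 0]' | python3 -m jog;python3 plan.py .3787 .3103 .0978 180.7
```

```text
time_s: 6.08
eef_pos: [0.3769, 0.3106, 0.1769]
eef_rot: [-0.002, -0.007, 1.0, -0.001]
wrist_force: [0.2, -0.9, -1.6]
opening: 0.281
grasp_force: 59.4
time_s: 6.45
eef_pos: [0.3792, 0.3099, 0.1789]
eef_rot: [-0.0, -0.005, 1.0, -0.0]
wrist_force: [-1.0, -0.0, -2.3]
opening: 0.284
grasp_force: 59.4
now [0.3792 0.3099 0.1789] yaw -179.39 tilt [-0.0001 -0.0001] op 0.284 gf 59.4 t 6.45
[0.0005 0.0004 0.0811] [-0.0001 -0.0001 -0.0016]
```

Scaled: 0.081 m is 81, 0.079 m is 79.

```bash
echo '[0, 0, 40, 0, 0, 0, 0, 0, 0, 65, 0, 0, 0, 0, 0, 0, 75, 0, 0, 0, 0, 0, 0, 79, 0, 0, 0, 0, 0, 0, 81, 0, 0, 0, 0, 0, 0, 81, 0, 0, 0, 0, 0, 0, 81, 0, 0, 0, 0]' | python3 -m jog;python3 plan.py .3787 .3103 .0978 180.7
```

```text
time_s: 7.32
eef_pos: [0.3793, 0.3107, 0.0987]
eef_rot: [0.001, -0.006, 1.0, 0.0]
wrist_force: [0.7, 0.2, -1.8]
opening: 0.279
grasp_force: 59.4
now [0.3793 0.3107 0.0987] yaw -179.3 tilt [0.0011 0.0006] op 0.279 gf 59.4 t 7.33
[ 0.0006 -0.0004  0.0009] [0.0005 0.0011 0.    ]
```

Scaled: 0.001 m is 1.

```bash
echo '[0, 0, 1, 0, 0, 0, 0, 0, 0, 1, 0, 0, 0, 0, 0, 0, 1, 0, 0, 0, 0]' | python3 -m jog; echo '[0, 0, 0.7, 0, 0, 0, 0, 0, 0, 0.7, 0, 0, 0, 0, 0, 0, 0.7, 0, 0, 0, 0]' | python3 -m jog
```

```text
time_s: 7.7
eef_pos: [0.3791, 0.3106, 0.0973]
eef_rot: [0.0, -0.006, 1.0, 0.0]
wrist_force: [-0.5, -0.4, 1.0]
opening: 0.283
grasp_force: 59.8
time_s: 8.07
eef_pos: [0.3796, 0.3107, 0.0973]
eef_rot: [0.001, -0.006, 1.0, 0.0]
wrist_force: [-1.4, 0.0, 5.7]
opening: 0.284
grasp_force: 60.3
```

Scaled: -0.09 m is -90, -0.03 m is -30.

```bash
echo '[0, 0, 0, 0, 0, 0, 1, 0, 0, 0, 0, 0, 0, 1, 0, 0, 0, 0, 0, 0, 1, 0, 0, 0, 0, 0, 0, 1, 0, 0, -30, 0, 0, 0, 1, 0, 0, -90, 0, 0, 0, 1, 0, 0, -90, 0, 0, 0, 1, 0, 0, -90, 0, 0, 0, 1]' | python3 -m jog; python3 plan.py .5534 -.0036 .19 93.4
```

```text
time_s: 9.07
eef_pos: [0.3787, 0.3104, 0.1861]
eef_rot: [0.0, -0.006, 1.0, 0.0]
wrist_force: [-0.1, 0.5, -0.1]
opening: 0.998
grasp_force: 0.0
now [0.3787 0.3104 0.1861] yaw -179.3 tilt [0.0002 0.0001] op 0.998 gf 0.0 t 9.07
[-0.1708 -0.3162 -0.0039] [3.0000e-04 1.0000e-04 1.5237e+00]
```

Scaled: -0.316 m is -316, -0.171 m is -171, 1.523 rad is 30.46.

```bash
echo '[-171, -316, -4, 0, 0, 30.46, 1, -171, -316, -4, 0, 0, 30.46, 1, -171, -316, -4, 0, 0, 30.46, 1, -171, -316, -4, 0, 0, 30.46, 1, -171, -316, -4, 0, 0, 30.46, 1, -171, -316, -4, 0, 0, 30.46, 1, -171, -316, -4, 0, 0, 30.46, 1, -171, -316, -4, 0, 0, 30.46, 1, -171, -316, -4, 0, 0, 30.46, 1, -171, -316, -4, 0, 0, 30.46, 1]' | python3 -m jog; echo '[0, 0, 0, 0, 0, 0, 1, 0, 0, 0, 0, 0, 0, 1, 0, 0, 0, 0, 0, 0, 1, 0, 0, 0, 0, 0, 0, 1]' | python3 -m jog;python3 plan.py .5534 -.0036 .064 93.4
```

```text
time_s: 10.32
eef_pos: [0.553, -0.0032, 0.1892]
eef_rot: [-0.001, 0.684, 0.729, -0.0]
wrist_force: [0.6, 0.3, -0.2]
opening: 0.997
grasp_force: 0.0
time_s: 10.82
eef_pos: [0.5537, -0.0034, 0.1904]
eef_rot: [0.0, 0.685, 0.728, 0.0]
wrist_force: [-0.5, 1.0, 0.1]
opening: 0.998
grasp_force: 0.0
now [ 0.5537 -0.0034  0.1904] yaw 93.46 tilt [ 0.0002 -0.0001] op 0.998 gf 0.0 t 10.82
[-0.0002 -0.0003  0.1264] [0.0002 0.0001 0.001 ]
```

Next I descend and grip the tub lid.

```bash
echo '[0, 0, 50, 0, 0, 0, 1, 0, 0, 90, 0, 0, 0, 1, 0, 0, 115, 0, 0, 0, 1, 0, 0, 126, 0, 0, 0, 1, 0, 0, 126, 0, 0, 0, 1, 0, 0, 126, 0, 0, 0, 1, 0, 0, 126, 0, 0, 0, 1]' | python3 -m jog; echo '[0, 0, 0, 0, 0, 0, 0, 0, 0, 0, 0, 0, 0, 0, 0, 0, 0, 0, 0, 0, 0, 0, 0, 0, 0, 0, 0, 0, 0, 0, 0, 0, 0, 0, 0, 0, 0, 0, 0, 0, 0, 0]' | python3 -m jog;python3 plan.py .5534 -.0036 .064 93.4
```

```text
time_s: 11.7
eef_pos: [0.5546, -0.0036, 0.0656]
eef_rot: [0.001, 0.686, 0.728, 0.001]
wrist_force: [0.4, -0.1, 0.3]
opening: 0.998
grasp_force: 0.0
time_s: 12.45
eef_pos: [0.5644, -0.0057, 0.0759]
eef_rot: [0.01, 0.686, 0.728, 0.006]
wrist_force: [-3.7, 0.6, 51.0]
opening: 0.257
grasp_force: 57.4
now [ 0.5644 -0.0057  0.0759] yaw 93.43 tilt [ 0.0228 -0.005 ] op 0.257 gf 57.4 t 12.45
[ 0.0029 -0.0111  0.0117] [0.0225 0.0064 0.0006]
```

Run:
```python
from wr import *
a,_=optics.camera("scene"); b,_,_=shot("w2")
cv2.imwrite("pics/c2.png",np.hstack([cv2.resize(a[150:390,180:500],(400,300)),cv2.resize(b,(400,300))]))
from bench import get_obs
o=get_obs();print(o["opening"],o["wrist_force"],o["grasp_force"],o["eef_pos"])
```

```text
0.2575472548243447 [-4.33729404 -0.31881751 51.41781842] 57.37296150997281 [ 0.56438206 -0.00572937  0.07595827]
```

View pics/c2.png

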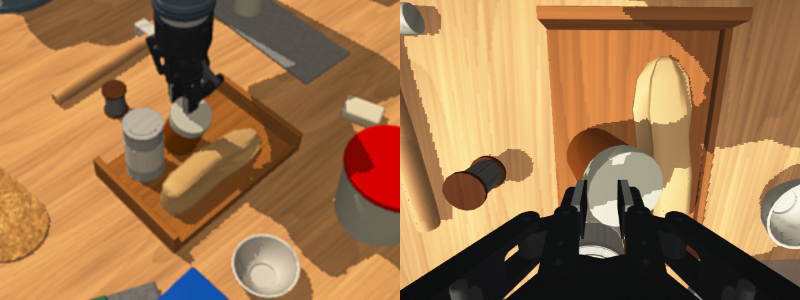

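The left (scene) half shows the gripper at (190,90) over a tilted tub lid. The right (wrist) half shows the fingers closed over the lid's near edge, with the lid at (622,185). The grasp has failed, so I'll measure the state before moving.

Run:
```python
from h import *
z=np.load("pics/w2.npz"); W=cloud(z["d"],z); im=z["im"]
hsv=cv2.cvtColor(im,cv2.COLOR_BGR2HSV)
cv2.imwrite("pics/w2c.png",cv2.resize(im[180:430,240:600],(792,550)))
f=[]
for v in range(230,400,15):
    for u in range(460,540,10):
        f.append((u,v,*(W[v,u]*1000).round(0).astype(int)))
# lid: bright, low saturation
m=(hsv[...,1]<60)&(hsv[...,2]>110)&(W[...,2]>.06)&(W[...,2]<.13)&(W[...,0]>.5)&(W[...,0]<.62)&(abs(W[...,1])<.06)
P=W[m]; print(len(P),P.min(0),P.max(0)); c=P.mean(0); n=np.linalg.svd(P-c,full_matrices=False)[2][2]; print(c,n)
g=(hsv[...,2]<40)&(W[...,2]>.06)&(W[...,2]<.16)
Q=W[g]; 
for lo in np.arange(.06,.14,.01):
    s=Q[(Q[:,2]>lo)&(Q[:,2]<lo+.01)]
    if len(s): print(lo.round(2),len(s),s.min(0).round(3),s.max(0).round(3))
```

```text
10372 [ 0.54927262 -0.05993949  0.06003232] [0.61106454 0.02685579 0.12997651]
[ 0.57649989 -0.00392927  0.10417687] [ 0.29879936 -0.07317746  0.95150617]
0.1 26 [ 0.551 -0.014  0.108] [0.576 0.007 0.11 ]
0.11 451 [ 0.539 -0.014  0.11 ] [0.587 0.008 0.12 ]
0.12 648 [ 0.539 -0.015  0.12 ] [0.587 0.008 0.13 ]
0.13 584 [ 0.539 -0.015  0.13 ] [0.587 0.008 0.14 ]
0.14 1553 [ 0.523 -0.016  0.14 ] [0.6   0.011 0.15 ]
```

View pics/w2c.png

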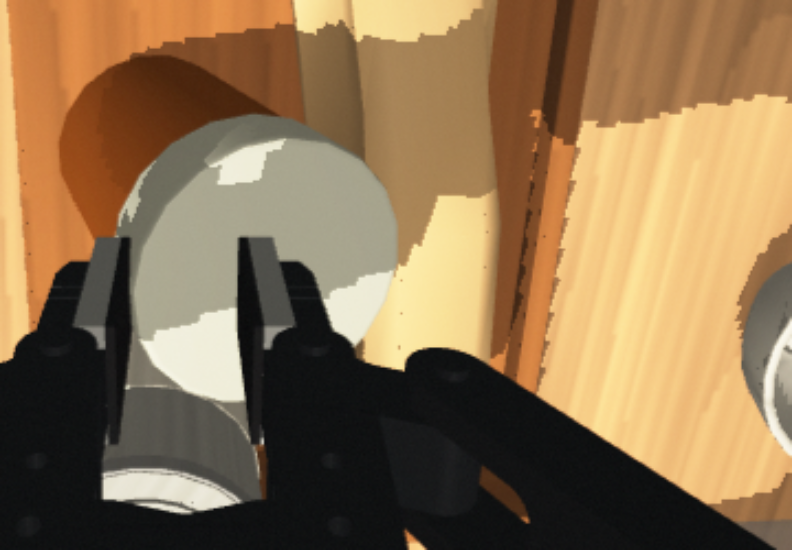

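Run:
```python
from h import *
z=np.load("pics/w2.npz"); W=cloud(z["d"],z)
for u in (286,291,296,300,340,346,350,354,358,364,370):
    print(u,[tuple((W[v,u]*1000).round(0).astype(int)) for v in (284,289,294,300,310,325)])
```

```text
286 [(np.int64(545), np.int64(-5), np.int64(82)), (np.int64(547), np.int64(6), np.int64(110)), (np.int64(547), np.int64(5), np.int64(114)), (np.int64(548), np.int64(6), np.int64(120)), (np.int64(549), np.int64(6), np.int64(128)), (np.int64(550), np.int64(6), np.int64(141))]
291 [(np.int64(548), np.int64(-1), np.int64(91)), (np.int64(549), np.int64(6), np.int64(110)), (np.int64(550), np.int64(6), np.int64(115)), (np.int64(550), np.int64(6), np.int64(120)), (np.int64(550), np.int64(6), np.int64(128)), (np.int64(551), np.int64(6), np.int64(140))]
296 [(np.int64(551), np.int64(4), np.int64(101)), (np.int64(551), np.int64(6), np.int64(110)), (np.int64(552), np.int64(6), np.int64(115)), (np.int64(552), np.int64(6), np.int64(120)), (np.int64(552), np.int64(3), np.int64(124)), (np.int64(552), np.int64(-3), np.int64(125))]
300 [(np.int64(553), np.int64(6), np.int64(106)), (np.int64(553), np.int64(5), np.int64(107)), (np.int64(553), np.int64(3), np.int64(108)), (np.int64(553), np.int64(1), np.int64(110)), (np.int64(554), np.int64(-3), np.int64(111)), (np.int64(554), np.int64(-12), np.int64(109
[... 1236 characters left out ...]
np.int64(116)), (np.int64(577), np.int64(8), np.int64(121)), (np.int64(576), np.int64(8), np.int64(130)), (np.int64(575), np.int64(7), np.int64(140))]
364 [(np.int64(581), np.int64(7), np.int64(104)), (np.int64(581), np.int64(7), np.int64(110)), (np.int64(580), np.int64(7), np.int64(115)), (np.int64(579), np.int64(8), np.int64(122)), (np.int64(578), np.int64(7), np.int64(129)), (np.int64(577), np.int64(7), np.int64(140))]
370 [(np.int64(585), np.int64(7), np.int64(103)), (np.int64(585), np.int64(4), np.int64(102)), (np.int64(585), np.int64(2), np.int64(103)), (np.int64(583), np.int64(4), np.int64(114)), (np.int64(582), np.int64(4), np.int64(122)), (np.int64(579), np.int64(8), np.int64(140))]
```

Run:
```python
from h import *
for n in("w1","w2"):
    z=np.load(f"pics/{n}.npz"); W=cloud(z["d"],z); d=z["d"]; V=z["view"]; print(n,"cam",-V[:3,:3].T@V[:3,3])
    m=(d>0)&(d<.26); ys,xs=np.nonzero(m); 
    for s in(xs<320,xs>=320):
        P=W[ys[s],xs[s]]; i=np.argsort(P[:,2])[:400]; print(P[i].min(0).round(4),P[i].max(0).round(4))
```

```text
w1 cam [0.57714277 0.07683262 0.47248425]
[ 0.5261 -0.0107  0.3423] [0.5397 0.0119 0.3511]
[ 0.6232 -0.0055  0.3424] [0.6357 0.0173 0.351 ]
w2 cam [0.55635518 0.0700284  0.24673433]
[ 0.3501 -0.0299 -0.0024] [ 0.5542  0.1493 -0.0012]
[ 0.555   0.0147 -0.0028] [ 0.7987  0.1615 -0.0013]
```

Measured against the depth images, the finger tips sit about 28 mm higher than the reported TCP, before counting the swing. So the grasp was too high: the fingers tipped the tub about 17°, leaning in +x. I'll ease up slowly so it rocks back.

Scaled: -0.004 m is -4, -0.032 m is -32.

```bash
echo '[0, 0, -4, 0, 0, 0, 0.25, 0, 0, -8, 0, 0, 0, 0.25, 0, 0, -11, 0, 0, 0, 0.25, 0, 0, -14, 0, 0, 0, 0.25, 0, 0, -17, 0, 0, 0, 0.25, 0, 0, -20, 0, 0, 0, 0.25, 0, 0, -23, 0, 0, 0, 0.25, 0, 0, -26, 0, 0, 0, 0.25, 0, 0, -29, 0, 0, 0, 0.25, 0, 0, -32, 0, 0, 0, 0.25]' | python3 -m jog; echo '[0, 0, -10, 0, 0, 0, 0.25, 0, 0, -30, 0, 0, 0, 0.25, 0, 0, -80, 0, 0, 0, 0.5, 0, 0, -120, 0, 0, 0, 1, 0, 0, -120, 0, 0, 0, 1, 0, 0, -120, 0, 0, 0, 1]' | python3 -m jog
python3 - <<'E'
from wr import *
im,d,W=shot("w3"); X,Y,Z=W[...,0],W[...,1],W[...,2]
m=((Z>.085)&(Z<.125)&(X>.5)&(X<.66)&(abs(Y)<.12)&(d>0)).astype(np.uint8)
k,l,s,c=cv2.connectedComponentsWithStats(m)
for i in range(1,k):
    if s[i,4]>200:
        P=W[l==i]; t=P[P[:,2]>np.percentile(P[:,2],95)-.006]; ctr=t.mean(0); n=np.linalg.svd(t-ctr,full_matrices=False)[2][2]
        print(s[i,4],cv2.minEnclosingCircle((t[:,:2]*1000).astype(np.float32)),np.median(t[:,2]),n.round(3))
E
```

```text
time_s: 13.8
eef_pos: [0.5537, -0.0034, 0.0965]
eef_rot: [-0.0, 0.686, 0.728, -0.0]
wrist_force: [-0.5, 0.0, -0.9]
opening: 0.249
grasp_force: 0.0
time_s: 14.55
eef_pos: [0.5534, -0.0033, 0.2162]
eef_rot: [-0.0, 0.686, 0.728, -0.0]
wrist_force: [1.0, -0.1, 0.1]
opening: 0.998
grasp_force: 0.0
3984 ((553.038330078125, -4.054471015930176), 30.992956161499023) 0.1004019954532229 [-0.     0.004  1.   ]
3739 ((559.0401611328125, -74.83849334716797), 29.811145782470703) 0.11406930321069192 [0.    0.011 1.   ]
```

View pics/w3.png

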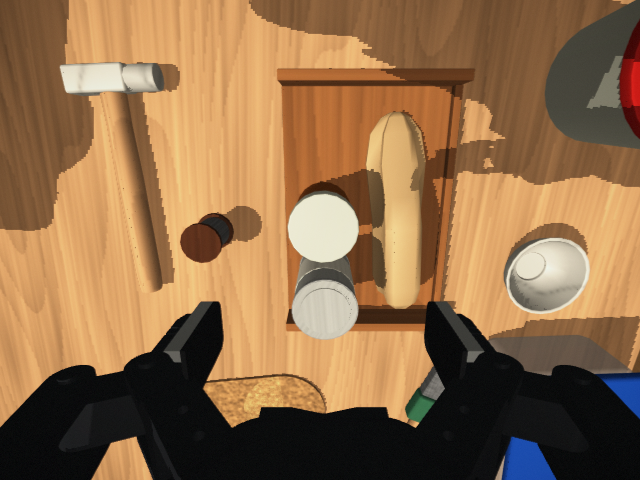

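The tub is upright again at (553.0,-4.0), within 0.5 mm of its start. In the picture the tub is at (323,227), the tin at (325,310) and the last at (397,210). I'll redo the grasp 27 mm lower.

Careful with the scale: shifts go in mm and turns go in units of 0.05 rad. That gives: 0.179 m is 179, 0.17 m is 170.

```bash
python3 plan.py .5533 -.0037 .037 93.4;  echo '[0, 0, 60, 0, 0, 0, 1, 0, 0, 110, 0, 0, 0, 1, 0, 0, 150, 0, 0, 0, 1, 0, 0, 170, 0, 0, 0, 1, 0, 0, 179, 0, 0, 0, 1, 0, 0, 179, 0, 0, 0, 1, 0, 0, 179, 0, 0, 0, 1, 0, 0, 179, 0, 0, 0, 1]' | python3 -m jog; echo '[0, 0, 0, 0, 0, 0, 0, 0, 0, 0, 0, 0, 0, 0, 0, 0, 0, 0, 0, 0, 0, 0, 0, 0, 0, 0, 0, 0]' | python3 -m jog;python3 plan.py .5534 -.0036 .037 93.4
```

```text
now [ 0.5529 -0.0032  0.2153] yaw 93.44 tilt [-0.0018  0.0004] op 1.003 gf 0.0 t 14.6
[-0.0006  0.0007  0.1783] [-0.0017 -0.0005  0.0006]
time_s: 15.6
eef_pos: [0.5545, -0.0036, 0.0384]
eef_rot: [0.001, 0.686, 0.728, 0.001]
wrist_force: [-0.3, 0.3, -0.0]
opening: 0.999
grasp_force: 0.0
time_s: 16.1
eef_pos: [0.554, -0.0035, 0.0382]
eef_rot: [0.0, 0.686, 0.728, 0.0]
wrist_force: [-2.5, 0.4, 5.9]
opening: 0.708
grasp_force: 63.9
now [ 0.554  -0.0035  0.0382] yaw 93.45 tilt [ 0.0006 -0.0003] op 0.708 gf 63.9 t 16.1
[-0.     -0.0006  0.0012] [0.0006 0.0004 0.0008]
```

Scaled: -0.09 m is -90, -0.05 m is -50.

```bash
echo '[0, 0, 0, 0, 0, 0, 0, 0, 0, 0, 0, 0, 0, 0, 0, 0, -15, 0, 0, 0, 0, 0, 0, -50, 0, 0, 0, 0, 0, 0, -90, 0, 0, 0, 0, 0, 0, -90, 0, 0, 0, 0, 0, 0, -90, 0, 0, 0, 0, 0, 0, -90, 0, 0, 0, 0]' | python3 -m jog; python3 plan.py .4587 .3113 .127 180.7
```

```text
time_s: 17.1
eef_pos: [0.5523, -0.0031, 0.1255]
eef_rot: [-0.001, 0.686, 0.728, -0.001]
wrist_force: [-0.8, -0.3, -2.9]
opening: 0.709
grasp_force: 65.8
now [ 0.5523 -0.0031  0.1255] yaw 93.44 tilt [-0.0033  0.0008] op 0.709 gf 65.8 t 17.1
[ 0.3195 -0.0745 -0.0009] [-0.0019 -0.0032 -1.523 ]
```

Scaled: 0.32 m is 320, 0.3 m is 300, -1.522 rad is -30.44.

```bash
echo '[30, -7, 0, 0, 0, -3, 0, 70, -17, 0, 0, 0, -6.6, 0, 110, -26, 0, 0, 0, -10.2, 0, 150, -36, 0, 0, 0, -13.8, 0, 190, -45, 0, 0, 0, -17.4, 0, 230, -55, 0, 0, 0, -21, 0, 270, -64, 0, 0, 0, -24.6, 0, 300, -71, 0, 0, 0, -28, 0, 320, -76, 0, 0, 0, -30.44, 0, 320, -76, 0, 0, 0, -30.44, 0]' | python3 -m jog; echo '[0, 0, 0, 0, 0, 0, 0, 0, 0, 0, 0, 0, 0, 0, 0, 0, 0, 0, 0, 0, 0]' | python3 -m jog;python3 plan.py .4587 .3113 .0355 180.7
```

```text
time_s: 18.35
eef_pos: [0.4571, 0.3122, 0.1258]
eef_rot: [-0.001, -0.007, 1.0, -0.0]
wrist_force: [-0.0, 0.3, -2.5]
opening: 0.711
grasp_force: 65.8
time_s: 18.73
eef_pos: [0.4589, 0.3108, 0.1272]
eef_rot: [-0.0, -0.005, 1.0, -0.0]
wrist_force: [0.6, 0.1, -2.6]
opening: 0.71
grasp_force: 65.8
now [0.4589 0.3108 0.1272] yaw -179.45 tilt [-0.0001 -0.0001] op 0.71 gf 65.8 t 18.73
[0.0002 0.0005 0.0917] [-0.0001 -0.0001 -0.0026]
```

Scaled: 0.091 m is 91, 0.092 m is 92.

```bash
echo '[0, 0, 40, 0, 0, 0, 0, 0, 0, 70, 0, 0, 0, 0, 0, 0, 83, 0, 0, 0, 0, 0, 0, 88, 0, 0, 0, 0, 0, 0, 90, 0, 0, 0, 0, 0, 0, 91, 0, 0, 0, 0, 0, 0, 91, 0, 0, 0, 0, 0, 0, 92, 0, 0, 0, 0, 0, 0, 92, 0, 0, 0, 0, 0, 0, 92, 0, 0, 0, 0]' | python3 -m jog;python3 plan.py .4587 .3113 .0352 180.7
```

```text
time_s: 19.98
eef_pos: [0.4594, 0.3117, 0.0362]
eef_rot: [0.001, -0.006, 1.0, 0.0]
wrist_force: [-0.9, -2.2, 4.8]
opening: 0.705
grasp_force: 66.5
now [0.4594 0.3117 0.0362] yaw -179.36 tilt [0.0015 0.0005] op 0.705 gf 66.5 t 19.98
[ 0.0007 -0.0004  0.001 ] [ 0.0005  0.0015 -0.001 ]
```

```bash
echo '[0, 0, 0, 0, 0, 0, 1, 0, 0, 0, 0, 0, 0, 1, 0, 0, 0, 0, 0, 0, 1, 0, 0, -30, 0, 0, 0, 1, 0, 0, -80, 0, 0, 0, 1, 0, 0, -120, 0, 0, 0, 1, 0, 0, -120, 0, 0, 0, 1, 0, 0, -120, 0, 0, 0, 1]' | python3 -m jog; python3 plan.py .5588 -.0745 .157 93.4
```

```text
time_s: 20.98
eef_pos: [0.4581, 0.3113, 0.1547]
eef_rot: [-0.0, -0.006, 1.0, -0.0]
wrist_force: [0.2, -0.6, -0.8]
opening: 1.0
grasp_force: 0.0
now [0.4581 0.3113 0.1547] yaw -179.36 tilt [-0.0007 -0.0003] op 1.0 gf 0.0 t 20.98
[-0.0963 -0.3869 -0.0023] [-8.0000e-04 -4.0000e-04  1.5227e+00]
```

Scaled: -0.387 m is -387, -0.096 m is -96, 1.523 rad is 30.46.

```bash
echo '[-96, -387, -2, 0, 0, 30.46, 1, -96, -387, -2, 0, 0, 30.46, 1, -96, -387, -2, 0, 0, 30.46, 1, -96, -387, -2, 0, 0, 30.46, 1, -96, -387, -2, 0, 0, 30.46, 1, -96, -387, -2, 0, 0, 30.46, 1, -96, -387, -2, 0, 0, 30.46, 1, -96, -387, -2, 0, 0, 30.46, 1, -96, -387, -2, 0, 0, 30.46, 1, -96, -387, -2, 0, 0, 30.46, 1]' | python3 -m jog; echo '[0, 0, 0, 0, 0, 0, 1, 0, 0, 0, 0, 0, 0, 1, 0, 0, 0, 0, 0, 0, 1, 0, 0, 0, 0, 0, 0, 1]' | python3 -m jog;python3 plan.py .5588 -.0745 .037 93.4
```

```text
time_s: 22.22
eef_pos: [0.5582, -0.0739, 0.1562]
eef_rot: [-0.001, 0.685, 0.729, -0.0]
wrist_force: [0.3, 0.3, -0.3]
opening: 0.998
grasp_force: 0.0
time_s: 22.72
eef_pos: [0.559, -0.0744, 0.1574]
eef_rot: [0.0, 0.686, 0.728, 0.0]
wrist_force: [-1.0, -0.6, -1.0]
opening: 0.995
grasp_force: 0.0
now [ 0.559  -0.0744  0.1574] yaw 93.4 tilt [ 0.0002 -0.0001] op 0.995 gf 0.0 t 22.73
[-1.000e-04 -2.000e-04  1.204e-01] [0.0002 0.0001 0.0001]
```

Scaled: 0.12 m is 120, 0.11 m is 110.

```bash
echo '[0, 0, 50, 0, 0, 0, 1, 0, 0, 90, 0, 0, 0, 1, 0, 0, 110, 0, 0, 0, 1, 0, 0, 120, 0, 0, 0, 1, 0, 0, 120, 0, 0, 0, 1, 0, 0, 120, 0, 0, 0, 1, 0, 0, 120, 0, 0, 0, 1]' | python3 -m jog; echo '[0, 0, 0, 0, 0, 0, 0, 0, 0, 0, 0, 0, 0, 0, 0, 0, 0, 0, 0, 0, 0, 0, 0, 0, 0, 0, 0, 0, 0, 0, 0, 0, 0, 0, 0]' | python3 -m jog; echo '[0, 0, -15, 0, 0, 0, 0, 0, 0, -50, 0, 0, 0, 0, 0, 0, -90, 0, 0, 0, 0, 0, 0, -90, 0, 0, 0, 0, 0, 0, -90, 0, 0, 0, 0, 0, 0, -90, 0, 0, 0, 0]' | python3 -m jog; python3 plan.py .5387 .3123 .127 180.7
```

```text
time_s: 23.6
eef_pos: [0.5598, -0.0747, 0.0385]
eef_rot: [0.001, 0.686, 0.728, 0.0]
wrist_force: [-0.6, 0.3, 0.1]
opening: 1.005
grasp_force: 0.0
time_s: 24.22
eef_pos: [0.5592, -0.0746, 0.038]
eef_rot: [0.0, 0.686, 0.728, 0.0]
wrist_force: [-1.6, 0.0, 5.5]
opening: 0.666
grasp_force: 63.9
time_s: 24.98
eef_pos: [0.5574, -0.0739, 0.1253]
eef_rot: [-0.002, 0.686, 0.728, -0.001]
wrist_force: [0.1, -0.7, -3.3]
opening: 0.668
grasp_force: 65.0
now [ 0.5574 -0.0739  0.1253] yaw 93.38 tilt [-0.0035  0.0013] op 0.668 gf 65.0 t 24.98
[ 0.3867  0.004  -0.0012] [-0.0016 -0.0038 -1.524 ]
```

```bash
echo '[30, 0, 0, 0, 0, -2.6, 0, 75, 0, 0, 0, 0, -6, 0, 125, 0, 0, 0, 0, -9.6, 0, 175, 1, 0, 0, 0, -13.2, 0, 225, 1, 0, 0, 0, -16.8, 0, 275, 2, 0, 0, 0, -20.4, 0, 320, 2, 0, 0, 0, -24, 0, 360, 3, 0, 0, 0, -27.6, 0, 387, 3, 0, 0, 0, -30.46, 0, 387, 3, 0, 0, 0, -30.46, 0]' | python3 -m jog; echo '[0, 0, 0, 0, 0, 0, 0, 0, 0, 0, 0, 0, 0, 0, 0, 0, 0, 0, 0, 0, 0]' | python3 -m jog;python3 plan.py .5387 .3123 .0355 180.7
```

```text
time_s: 26.22
eef_pos: [0.5376, 0.3137, 0.1254]
eef_rot: [-0.001, -0.007, 1.0, -0.0]
wrist_force: [-0.5, 0.1, -3.3]
opening: 0.664
grasp_force: 65.3
time_s: 26.6
eef_pos: [0.5393, 0.3112, 0.1272]
eef_rot: [-0.0, -0.005, 1.0, -0.0]
wrist_force: [-0.1, 0.8, -3.2]
opening: 0.666
grasp_force: 65.3
now [0.5393 0.3112 0.1272] yaw -179.45 tilt [-0.0002 -0.0001] op 0.666 gf 65.3 t 26.6
[0.0006 0.0011 0.0917] [-0.0001 -0.0002 -0.0026]
```

```bash
echo '[0, 0, 40, 0, 0, 0, 0, 0, 0, 70, 0, 0, 0, 0, 0, 0, 83, 0, 0, 0, 0, 0, 0, 88, 0, 0, 0, 0, 0, 0, 90, 0, 0, 0, 0, 0, 0, 91, 0, 0, 0, 0, 0, 0, 91, 0, 0, 0, 0, 0, 0, 92, 0, 0, 0, 0, 0, 0, 92, 0, 0, 0, 0, 0, 0, 92, 0, 0, 0, 0]' | python3 -m jog;python3 plan.py; echo '[0, 0, 0, 0, 0, 0, 1, 0, 0, 0, 0, 0, 0, 1, 0, 0, 0, 0, 0, 0, 1, 0, 0, -30, 0, 0, 0, 1, 0, 0, -80, 0, 0, 0, 1, 0, 0, -120, 0, 0, 0, 1, 0, 0, -120, 0, 0, 0, 1, 0, 0, -120, 0, 0, 0, 1]' | python3 -m jog; python3 plan.py .61 -.03 .2 96
```

```text
time_s: 27.85
eef_pos: [0.5397, 0.3123, 0.0361]
eef_rot: [0.001, -0.006, 1.0, 0.0]
wrist_force: [-1.3, -0.6, 2.8]
opening: 0.668
grasp_force: 65.6
now [0.5397 0.3123 0.0361] yaw -179.36 tilt [0.0012 0.0004] op 0.668 gf 65.6 t 27.85
time_s: 28.85
eef_pos: [0.5387, 0.3119, 0.1547]
eef_rot: [-0.0, -0.006, 1.0, -0.0]
wrist_force: [-0.2, -0.0, -0.6]
opening: 0.999
grasp_force: 0.0
now [0.5387 0.3119 0.1547] yaw -179.36 tilt [-0.0008 -0.0003] op 0.999 gf 0.0 t 28.85
[-0.0675 -0.3427 -0.0453] [-8.0000e-04 -4.0000e-04  1.4773e+00]
```

Scaled: -0.343 m is -343, -0.068 m is -68, 1.477 rad is 29.54.

```bash
echo '[-68, -343, -45, 0, 0, 29.54, 1, -68, -343, -45, 0, 0, 29.54, 1, -68, -343, -45, 0, 0, 29.54, 1, -68, -343, -45, 0, 0, 29.54, 1, -68, -343, -45, 0, 0, 29.54, 1, -68, -343, -45, 0, 0, 29.54, 1, -68, -343, -45, 0, 0, 29.54, 1, -68, -343, -45, 0, 0, 29.54, 1, -68, -343, -45, 0, 0, 29.54, 1, -68, -343, -45, 0, 0, 29.54, 1]' | python3 -m jog; echo '[0, 0, 0, 0, 0, 0, 1, 0, 0, 0, 0, 0, 0, 1, 0, 0, 0, 0, 0, 0, 1, 0, 0, 0, 0, 0, 0, 1]' | python3 -m jog
cat > meas.py <<'E'
from wr import *
def last(W,d,floor,region):
    X,Y,Z=W[...,0],W[...,1],W[...,2]; m=(d>0)&region(X,Y)&(Z>floor+.006)&(Z<floor+.075)
    k,l,s,c=cv2.connectedComponentsWithStats(m.astype(np.uint8)); q=l==1+np.argmax(s[1:,4]); P=W[q]
    print("outline",hullrect(P[:,:2]),"n",q.sum(),"zmax",P[:,2].max().round(4))
    C=P[P[:,2]>floor+.045]; print("cone >45mm",hullrect(C[:,:2]),np.median(C[:,2]).round(4))
    C=P[(P[:,2]>floor+.052)]; print("cone >52mm",hullrect(C[:,:2]))
    return P
E
python3 - <<'E'
from meas import *
im,d,W=shot("w4")
P=last(W,d,.008,lambda X,Y:(X>.59)&(X<.68)&(abs(Y)<.119))
# profile along the axis: mid line and width, top z
a=np.radians(96); u=np.array([np.cos(a),np.sin(a)]); v=np.array([-u[1],u[0]]); o=np.array([.6308,-.0003])
s=(P[:,:2]-o)@u; t=(P[:,:2]-o)@v
for b in range(-105,106,10):
    k=abs(s*1000-b)<5
    h=k&(P[:,2]>.045)
    if k.any(): print(b,"t",(t[k].min()*1000).round(1),(t[k].max()*1000).round(1),"ztop",(P[k,2].max()*1000).round(1),"hi",((t[h].min()*1000).round(1),(t[h].max()*1000).round(1)) if h.any() else "")
print(s.min(),s.max())
E
```

```text
time_s: 30.1
eef_pos: [0.6104, -0.0299, 0.1991]
eef_rot: [-0.001, 0.668, 0.744, -0.0]
wrist_force: [-0.2, -0.5, -0.1]
opening: 1.002
grasp_force: 0.0
time_s: 30.6
eef_pos: [0.611, -0.0301, 0.2004]
eef_rot: [0.0, 0.669, 0.743, 0.0]
wrist_force: [0.5, 0.0, 0.3]
opening: 1.0
grasp_force: 0.0
outline (array([631.2,   0.8]), array([ 60.8, 198.9]), 6.13) n 10377 zmax 0.0686
cone >45mm (array([635.1, -36. ]), array([ 36. , 124.9]), 6.34) 0.0642
cone >52mm (array([635.7, -41.5]), array([ 36., 102.]), 6.34)
-95 t -15.6 18.7 ztop 62.7 hi (np.float64(-15.6), np.float64(14.1))
-85 t -23.7 22.0 ztop 66.5 hi (np.float64(-17.1), np.float64(16.2))
-75 t -25.7 24.1 ztop 68.1 hi (np.float64(-18.3), np.float64(17.2))
-65 t -25.5 24.1 ztop 68.1 hi (np.float64(-18.3), np.float64(17.3))
-55 t -25.0 24.1 ztop 67.9 hi (np.float64(-18.6), np.float64(17.4))
-45 t -25.6 24.1 ztop 68.3 hi (np.float64(-18.5), np.float64(17.4))
-35 t -25.3 24.1 ztop 68.6 hi (np.float64(-17.9), np.float64(17.5))
-25 t -24.7 24.1 ztop 68.1 hi (np.float64(-18.4), np.float64(17.5))
-15 t -25.5 24.1 ztop 68.3 hi (np.float64(-18.3), np.float64(17.5))
-5 t -26.1 25.1 ztop 67.8 hi (np.float64(-18.0), np.float64(17.5))
5 t -26.8 26.1 ztop 64.3 hi (np.float64(-18.0), np.float64(16.7))
15 t -27.6 27.1 ztop 59.7 hi (np.float64(-17.1), np.float64(16.7))
25 t -29.0 28.1 ztop 56.1 hi (np.float64(-17.3), np.float64(16.7))
35 t -29.9 29.0 ztop 50.7 hi (np.float64(-17.2), np.float64(16.7))
45 t -30.8 30.0 ztop 46.5 hi (np.float64(-12.3), np.float64(9.5))
55 t -30.6 30.0 ztop 42.0 hi 
65 t -29.3 29.0 ztop 39.6 hi 
75 t -28.0 27.0 ztop 35.1 hi 
85 t -25.7 25.1 ztop 32.0 hi 
95 t -17.7 17.5 ztop 27.6 hi 
105 t -3.8 3.6 ztop 21.7 hi 
-0.09846141079737622 0.10046187594740698
```

View pics/w4.png

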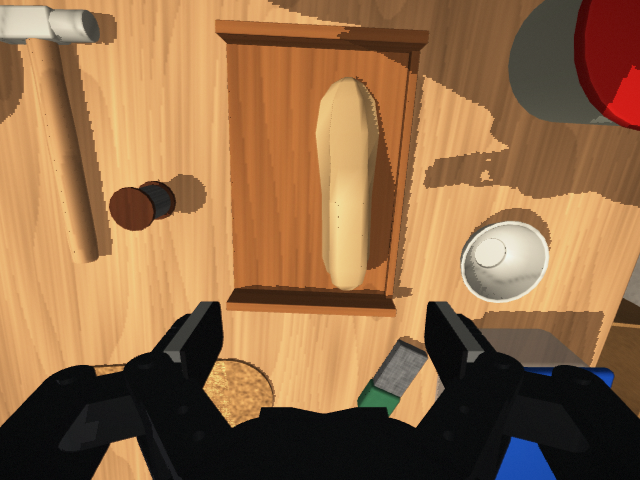

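The last lies symmetric about its axis at (344,185) in the picture, with the toe at the top (347,80). Its origin is (631.1,0.7) mm at yaw 96.1°, and its length measures 199 mm. I'll grip at x = -30 mm.

```bash
python3 plan.py .6343 -.0291 .1 96.1 .6343 -.0291 -.001 96.1
```

```text
now [ 0.611  -0.0301  0.2004] yaw 96.03 tilt [ 0.0001 -0.    ] op 1.002 gf 0.0 t 30.65
[-0.0014  0.0233  0.1004] [ 0.0001  0.0001 -0.0013]
[-0.0014  0.0233  0.2014] [ 0.0001  0.0001 -0.0013]
```

```bash
echo '[-1.4, 23.3, 50, 0, 0, -0.02, 0.65, -1.4, 23.3, 100, 0, 0, -0.02, 0.65, -1.4, 23.3, 130, 0, 0, -0.02, 0.65, -1.4, 23.3, 160, 0, 0, -0.02, 0.65, -1.4, 23.3, 185, 0, 0, -0.02, 0.65, -1.4, 23.3, 196, 0, 0, -0.02, 0.65, -1.4, 23.3, 201.4, 0, 0, -0.02, 0.65, -1.4, 23.3, 201.4, 0, 0, -0.02, 0.65, -1.4, 23.3, 201.4, 0, 0, -0.02, 0.65, -1.4, 23.3, 201.4, 0, 0, -0.02, 0.65]' | python3 -m jog; python3 plan.py .6343 -.0291 -.001 96.1; echo '[0, 0, 0, 0, 0, 0, 0, 0, 0, 0, 0, 0, 0, 0, 0, 0, 0, 0, 0, 0, 0, 0, 0, 0, 0, 0, 0, 0, 0, 0, 0, 0, 0, 0, 0]' | python3 -m jog; python3 plan.py
```

```text
time_s: 31.9
eef_pos: [0.635, -0.0293, -0.0002]
eef_rot: [0.001, 0.669, 0.744, 0.0]
wrist_force: [-0.4, -1.2, 0.1]
opening: 0.652
grasp_force: 0.0
now [ 6.35e-01 -2.93e-02 -2.00e-04] yaw 96.08 tilt [ 0.0015 -0.0004] op 0.652 gf 0.0 t 31.9
[ 0.0002 -0.0006  0.0008] [ 0.0015  0.0005 -0.0004]
time_s: 32.52
eef_pos: [0.6346, -0.0292, -0.0005]
eef_rot: [0.0, 0.669, 0.744, 0.0]
wrist_force: [-1.8, 0.2, 5.1]
opening: 0.406
grasp_force: 61.5
now [ 6.346e-01 -2.920e-02 -5.000e-04] yaw 96.07 tilt [ 0.0007 -0.0002] op 0.406 gf 61.5 t 32.52
```

Scaled: -0.12 m is -120, -0.09 m is -90.

```bash
echo '[0, 0, -10, 0, 0, 0, 0, 0, 0, -40, 0, 0, 0, 0, 0, 0, -90, 0, 0, 0, 0, 0, 0, -120, 0, 0, 0, 0, 0, 0, -120, 0, 0, 0, 0, 0, 0, -120, 0, 0, 0, 0, 0, 0, -120, 0, 0, 0, 0]' | python3 -m jog
python3 - <<'E'
from h import *
from bench import optics
p=optics.camera_params("top"); im,d=optics.camera("top"); W=cloud(d,p); np.savez("pics/top1.npz",im=im,d=d,**p)
X,Y,Z=W[...,0],W[...,1],W[...,2]
roi=(X>.27)&(X<.63)&(Y<-.18)&(Y>-.42)&(d>0)
print(np.percentile(Z[roi],[1,10,30,50,70,90,99]).round(4))
A=np.c_[X[roi],Y[roi],np.ones(roi.sum())]; z=Z[roi]; k=z<.003
c=np.linalg.lstsq(A[k],z[k],rcond=None)[0]; H=Z-(c[0]*X+c[1]*Y+c[2])
m=(roi&(H>.002)&(H<.008)).astype(np.uint8); k,l,s,cc=cv2.connectedComponentsWithStats(m); q=l==1+np.argmax(s[1:,4]); q=cv2.morphologyEx(q.astype(np.uint8),cv2.MORPH_CLOSE,np.ones((5,5)))>0
print(q.sum(),hullrect(W[q][:,:2]),c)
cv2.imwrite("pics/mat1.png",cv2.resize(np.hstack([im[170:380,420:560],cv2.cvtColor((q[170:380,420:560]*255).astype(np.uint8),cv2.COLOR_GRAY2BGR)]),None,fx=2.5,fy=2.5))
E
```

```text
time_s: 33.4
eef_pos: [0.6326, -0.0287, 0.1162]
eef_rot: [-0.002, 0.669, 0.744, -0.001]
wrist_force: [-0.5, -0.4, -4.2]
opening: 0.415
grasp_force: 60.9
[-0.0024 -0.0008  0.0005  0.0015  0.0031  0.0054  0.0073]
8015 (array([ 398., -210.]), array([257.5, 355.1]), 27.97) [0.00069047 0.00053643 0.00050716]
```

View pics/mat1.png

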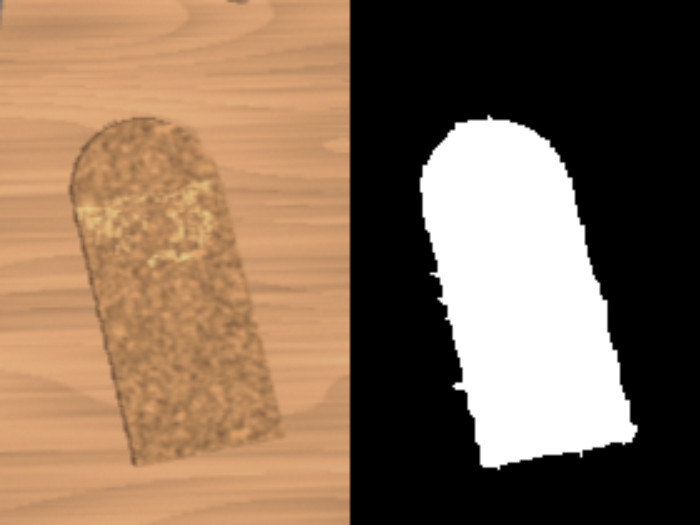

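The mat shows clearly in both the picture and the mask: round end at the top (140,120), square end at the bottom (210,450). I'll fit its known outline to that mask.

```bash
cat > matfit.py <<'E'
from h import *
def sdf(P,x,y,a):
    c,s=np.cos(a),np.sin(a); q=(P-[x,y])@np.array([[c,-s],[s,c]]); u,v=q.T
    dr=np.maximum.reduce([-120-u,np.abs(v)-55]); return np.where(u>70,np.hypot(u-70,v)-55,dr)
def fit(n):
    z=np.load(f"pics/{n}.npz"); d=z["d"]; W=cloud(d,z); X,Y,Z=np.moveaxis(cv2.bilateralFilter(W.astype(np.float32),7,.01,3),-1,0)
    roi=(X>.27)&(X<.63)&(Y<-.18)&(Y>-.44)&(d>0); A=np.c_[X[roi],Y[roi],np.ones(roi.sum())]; k=Z[roi]<.003
    c=np.linalg.lstsq(A[k],Z[roi][k],rcond=None)[0]; H=Z-(c[0]*X+c[1]*Y+c[2])
    m=cv2.morphologyEx((roi&(H>.0022)&(H<.009)).astype(np.uint8),cv2.MORPH_OPEN,np.ones((7,7)))
    k,l,s,_=cv2.connectedComponentsWithStats(m); q=(l==1+np.argmax(s[1:,4])).astype(np.uint8)
    cs=max(cv2.findContours(q,cv2.RETR_EXTERNAL,cv2.CHAIN_APPROX_NONE)[0],key=len)[:,0]
    h,w=d.shape; B=(cs[:,0]>3)&(cs[:,0]<w-4)&(cs[:,1]>3)&(cs[:,1]<h-4)
    P=W[cs[:,1],cs[:,0],:2][B]*1000
    r=least_squares(lambda t:sdf(P,*t),[450,-298,.2],loss="soft_l1",f_scale=1.5,x_scale=[1,1,.01])
    e=sdf(P,*r.x); print(n,len(P),"x,y",r.x[:2].round(1),"yaw",np.degrees(r.x[2]).round(2),"rms",np.sqrt(np.mean(np.clip(e,-5,5)**2)).round(2),"med",np.median(e).round(2)); return r.x
E
python3 -c "
from matfit import *
for n in('top0','top1','scene0'): fit(n)"; python3 plan.py .62 -.03 .18 96.1
```

```text
top0 385 x,y [ 448.5 -297.2] yaw 9.35 rms 2.1 med -1.28
top1 392 x,y [ 448.4 -297.1] yaw 9.6 rms 2.34 med -1.42
scene0 284 x,y [ 447.7 -301.8] yaw 9.13 rms 2.39 med -1.33
now [ 0.6328 -0.0288  0.1165] yaw 96.07 tilt [-0.0038  0.0009] op 0.412 gf 60.9 t 33.45
[ 0.0003 -0.0131 -0.0635] [-0.0037 -0.0013 -0.0005]
```

```bash
echo '[0, 0, 0, 0, 0, 0, 0, 0, 0, 0, 0, 0, 0, 0]' | python3 -m jog>/dev/null; python3 plan.py .4188 -.3022 .119 9.5
```

```text
now [ 0.634  -0.0291  0.1183] yaw 96.07 tilt [-0.0008  0.0002] op 0.411 gf 60.9 t 33.7
[-0.2488 -0.2429 -0.0006] [-9.0000e-04  4.0000e-04  1.5109e+00]
```

```bash
echo '[-20, -20, 0, 0, 0, 2.8, 0, -50, -50, 0, 0, 0, 6.4, 0, -80, -80, 0, 0, 0, 10, 0, -110, -110, 0, 0, 0, 13.6, 0, -145, -140, 0, 0, 0, 17.2, 0, -180, -175, 0, 0, 0, 20.8, 0, -210, -205, 0, 0, 0, 24.4, 0, -235, -230, 0, 0, 0, 27.8, 0, -249, -243, 0, 0, 0, 30.22, 0, -249, -243, 0, 0, 0, 30.22, 0]' | python3 -m jog; echo '[0, 0, 0, 0, 0, 0, 0, 0, 0, 0, 0, 0, 0, 0, 0, 0, 0, 0, 0, 0, 0, 0, 0, 0, 0, 0, 0, 0]' | python3 -m jog;python3 plan.py .4188 -.3022 -.0035 9.5
```

```text
time_s: 34.95
eef_pos: [0.4184, -0.3036, 0.1192]
eef_rot: [0.0, 0.997, 0.082, 0.0]
wrist_force: [0.2, -0.0, -4.2]
opening: 0.415
grasp_force: 61.1
time_s: 35.45
eef_pos: [0.4193, -0.302, 0.1189]
eef_rot: [-0.0, 0.997, 0.083, -0.0]
wrist_force: [0.1, -0.3, -3.1]
opening: 0.413
grasp_force: 61.1
now [ 0.4193 -0.302   0.1189] yaw 9.56 tilt [-0.  0.] op 0.413 gf 61.1 t 35.45
[-5.000e-04  1.000e-04  1.224e-01] [-0.      0.      0.0011]
```

```bash
echo '[-0.5, 0, 50, 0, 0, 0.02, 0, -0.5, 0, 90, 0, 0, 0.02, 0, -0.5, 0, 108, 0, 0, 0.02, 0, -0.5, 0, 117, 0, 0, 0.02, 0, -0.5, 0, 120, 0, 0, 0.02, 0, -0.5, 0, 122, 0, 0, 0.02, 0, -0.5, 0, 122, 0, 0, 0.02, 0, -0.5, 0, 122, 0, 0, 0.02, 0]' | python3 -m jog; echo '[0, 0, 1, 0, 0, 0, 0, 0, 0, 1, 0, 0, 0, 0, 0, 0, 1, 0, 0, 0, 0]' | python3 -m jog;python3 plan.py
```

```text
time_s: 36.45
eef_pos: [0.4188, -0.3029, -0.0025]
eef_rot: [0.0, 0.997, 0.082, 0.0]
wrist_force: [0.3, -0.8, -2.8]
opening: 0.415
grasp_force: 60.9
time_s: 36.83
eef_pos: [0.4185, -0.3025, -0.0041]
eef_rot: [-0.0, 0.997, 0.082, -0.0]
wrist_force: [-0.3, -0.4, -4.5]
opening: 0.414
grasp_force: 60.9
now [ 0.4185 -0.3025 -0.0041] yaw 9.44 tilt [-0.  0.] op 0.414 gf 60.9 t 36.83
```

Scaled: 0.001 m is 1.

```bash
echo '[0, 0, 1, 0, 0, 0, 0, 0, 0, 1, 0, 0, 0, 0, 0, 0, 1, 0, 0, 0, 0]' | python3 -m jog; python3 plan.py
```

```text
time_s: 37.2
eef_pos: [0.4186, -0.3026, -0.0045]
eef_rot: [0.0, 0.997, 0.082, -0.0]
wrist_force: [-2.4, 3.1, 6.1]
opening: 0.412
grasp_force: 62.1
now [ 0.4186 -0.3026 -0.0045] yaw 9.45 tilt [-0.     -0.0001] op 0.412 gf 62.1 t 37.2
```

Scaled: -0.25 m is -250, -0.19 m is -190.

```bash
echo '[0, 0, 0, 0, 0, 0, 0.65, 0, 0, 0, 0, 0, 0, 0.65, 0, 0, 0, 0, 0, 0, 0.65, 0, 0, -20, 0, 0, 0, 0.65, 0, 0, -70, 0, 0, 0, 0.65, 0, 0, -130, 0, 0, 0, 0.65, 0, 0, -190, 0, 0, 0, 1, 50, 0, -250, 0, 0, 0, 1, 50, 0, -250, 0, 0, 0, 1]' | python3 -m jog; echo '[0, 0, 0, 0, 0, 0, 1, 0, 0, 0, 0, 0, 0, 1, 0, 0, 0, 0, 0, 0, 1]' | python3 -m jog >/dev/null
python3 - <<'E'
from meas import *; from matfit import fit
im,d,W=shot("w5")
last(W,d,.004,lambda X,Y:(X>.3)&(X<.6)&(Y<-.2)&(Y>-.4)); fit("w5")
E
```

```text
time_s: 38.33
eef_pos: [0.4707, -0.2954, 0.2493]
eef_rot: [0.003, 0.997, 0.083, 0.003]
wrist_force: [-0.2, -0.5, -0.1]
opening: 0.999
grasp_force: 0.0
outline (array([ 446.9, -296.8]), array([198.3,  60.8]), 9.61) n 7468 zmax 0.0649
cone >45mm (array([ 411.2, -302.8]), array([125.9,  35.9]), 9.7) 0.0605
cone >52mm (array([ 404.8, -303.9]), array([102.7,  35.8]), 9.75)
w5 955 x,y [ 447.1 -298.2] yaw 9.31 rms 3.5 med -2.15
```

View pics/w5.png

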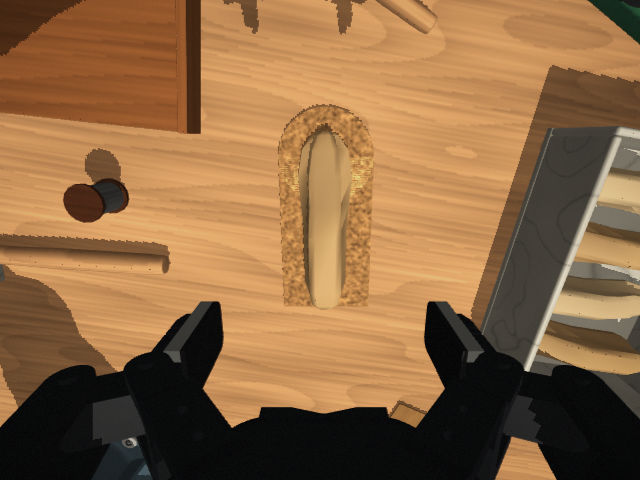

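The last lies on the mat at (325,215) with its toe at the round end (325,125). I'll check centring by fitting the mat outline on colour, using GrabCut.

```bash
cat > gc.py <<'E'
from matfit import *
def gfit(n,t0):
    z=np.load(f"pics/{n}.npz"); d=z["d"]; im=z["im"]; h,w=d.shape; f=h/2/np.tan(np.radians(float(z["fovy"]))/2); V=z["view"]; o=-V[:3,:3].T@V[:3,3]
    u,v=np.meshgrid(np.arange(w),np.arange(h)); r=np.stack([(u-float(z["cx"]))/f,-(v-float(z["cy"]))/f,-np.ones_like(u,float)],-1)@V[:3,:3]
    G=(o+r*((.004-o[2])/r[...,2])[...,None])[...,:2]*1000
    e=sdf(G.reshape(-1,2),*t0).reshape(h,w); M=np.full((h,w),cv2.GC_BGD,np.uint8)
    M[e<30]=cv2.GC_BGD; M[e<9]=cv2.GC_PR_BGD; M[e<0]=cv2.GC_PR_FGD; M[e<-9]=cv2.GC_FGD
    s=(slice(max(np.nonzero(e<30)[0].min(),0),np.nonzero(e<30)[0].max()),slice(np.nonzero(e<30)[1].min(),np.nonzero(e<30)[1].max()))
    m=M[s].copy(); cv2.grabCut(cv2.cvtColor(np.ascontiguousarray(im[s]),cv2.COLOR_BGR2LAB),m,None,np.zeros((1,65)),np.zeros((1,65)),6,cv2.GC_INIT_WITH_MASK)
    q=cv2.morphologyEx(((m==1)|(m==3)).astype(np.uint8),cv2.MORPH_CLOSE,np.ones((5,5)))
    q=cv2.resize(q*255,None,fx=1,fy=1); cs=max(cv2.findContours((q>0).astype(np.uint8),cv2.RETR_EXTERNAL,cv2.CHAIN_APPROX_NONE)[0],key=len)[:,0]+[s[1].start,s[0].start]
    P=G[cs[:,1],cs[:,0]]; k=abs(sdf(P,*t0))<8; P=P[k]
    R=least_squares(lambda t:sdf(P,*t[:3])-t[3],[*t0,0],loss="soft_l1",f_scale=1,x_scale=[1,1,.01,1]); print(n,len(P),R.x[:2].round(1),np.degrees(R.x[2]).round(2),"grow",R.x[3].round(2),"rms",np.sqrt(np.mean(R.fun**2)).round(2))
for n in("top0","top1","w5"): gfit(n,[447.5,-297.7,np.radians(9.5)])
E
python3 gc.py
python3 - <<'E'
from wr import *
from bench import optics
p=optics.camera_params("wrist");print(1)
E
```

```text
top0 353 [ 448.4 -296.7] 9.44 grow -0.02 rms 0.94
top1 347 [ 449.4 -296.4] 9.61 grow 0.14 rms 1.1
w5 536 [ 449.  -297.4] 9.71 grow -0.34 rms 1.52
1
```

The last sits within about 2 mm and 0.2° of the mat's centre line, so it stays. Now back for the tin.

```bash
python3 plan.py .5 0 .22 95
```

```text
now [ 0.4667 -0.294   0.2432] yaw 9.4 tilt [-0.0022  0.002 ] op 1.0 gf 0.0 t 38.75
[ 0.0809 -0.2845  0.0238] [-3.200e-03 -3.000e-04 -1.494e+00]
```

```bash
echo '[80, -284, 23, 0, 0, -29.88, 1, 80, -284, 23, 0, 0, -29.88, 1, 80, -284, 23, 0, 0, -29.88, 1, 80, -284, 23, 0, 0, -29.88, 1, 80, -284, 23, 0, 0, -29.88, 1, 80, -284, 23, 0, 0, -29.88, 1, 80, -284, 23, 0, 0, -29.88, 1, 80, -284, 23, 0, 0, -29.88, 1, 80, -284, 23, 0, 0, -29.88, 1, 80, -284, 23, 0, 0, -29.88, 1]' | python3 -m jog >/dev/null; echo '[0, 0, 0, 0, 0, 0, 1, 0, 0, 0, 0, 0, 0, 1, 0, 0, 0, 0, 0, 0, 1]' | python3 -m jog >/dev/null; python3 plan.py .5393 .3117 .157 180.62
python3 - <<'E'
from h import *
from bench import optics
p=optics.camera_params("top"); im,d=optics.camera("top"); W=cloud(d,p); X,Y,Z=W[...,0],W[...,1],W[...,2]
m=((d>0)&(Y>.24)&(Y<.38)&(X>.3)&(X<.6)&(Z>.085)).astype(np.uint8); k,l,s,c=cv2.connectedComponentsWithStats(m)
for i in range(1,k):
    if s[i,4]>100:
        P=W[l==i]; t=P[P[:,2]>np.percentile(P[:,2],90)-.006]; print(cv2.minEnclosingCircle((t[:,:2]*1000).astype(np.float32)),np.median(t[:,2]))
q=(d>0)&(Z>.047)&(Z<.056)&(X>.38)&(X<.47)&(abs(Y)<.1); print("spool",hullrect(W[q][:,:2]),q.sum())
E
```

```text
now [ 0.5002 -0.0011  0.2219] yaw 95.01 tilt [ 0. -0.] op 0.998 gf 0.0 t 40.38
[0.3082 0.0663 0.0649] [-0.      0.     -1.4942]
((541.9942626953125, 313.4319152832031), 30.08983039855957) 0.11292508128522867
((462.0051574707031, 312.412109375), 31.254262924194336) 0.09915415076164404
((381.9435729980469, 311.20367431640625), 14.117465019226074) 0.13199570436921437
spool (array([428.7, -41.9]), array([32.9, 40.6]), 55.78) 359
```

Scaled: 0.308 m is 308, 0.0663 m is 66.3, -1.494 rad is -29.88.

```bash
echo '[308, 66.3, 30, 0, 0, -29.88, 1, 308, 66.3, 30, 0, 0, -29.88, 1, 308, 66.3, 30, 0, 0, -29.88, 1, 308, 66.3, 30, 0, 0, -29.88, 1, 308, 66.3, 30, 0, 0, -29.88, 1, 308, 66.3, 30, 0, 0, -29.88, 1, 308, 66.3, 30, 0, 0, -29.88, 1, 308, 66.3, 30, 0, 0, -29.88, 1, 308, 66.3, 65, 0, 0, -29.88, 1, 308, 66.3, 65, 0, 0, -29.88, 1]' | python3 -m jog >/dev/null; echo '[0, 0, 0, 0, 0, 0, 1, 0, 0, 0, 0, 0, 0, 1, 0, 0, 0, 0, 0, 0, 1, 0, 0, 0, 0, 0, 0, 1]' | python3 -m jog >/dev/null; python3 plan.py .5393 .3117 .036 180.62
```

```text
now [0.5394 0.3117 0.1575] yaw -179.36 tilt [0.0008 0.0003] op 0.996 gf 0.0 t 42.17
[ 0.0002 -0.      0.1215] [0.0003 0.0008 0.0004]
```

Scaled: 0.121 m is 121, 0.11 m is 110.

```bash
echo '[0, 0, 50, 0, 0, 0, 1, 0, 0, 90, 0, 0, 0, 1, 0, 0, 110, 0, 0, 0, 1, 0, 0, 121, 0, 0, 0, 1, 0, 0, 121, 0, 0, 0, 1, 0, 0, 121, 0, 0, 0, 1, 0, 0, 121, 0, 0, 0, 1]' | python3 -m jog; echo '[0, 0, 0, 0, 0, 0, 0, 0, 0, 0, 0, 0, 0, 0, 0, 0, 0, 0, 0, 0, 0, 0, 0, 0, 0, 0, 0, 0, 0, 0, 0, 0, 0, 0, 0]' | python3 -m jog; python3 plan.py;echo '[0, 0, -15, 0, 0, 0, 0, 0, 0, -50, 0, 0, 0, 0, 0, 0, -90, 0, 0, 0, 0, 0, 0, -90, 0, 0, 0, 0, 0, 0, -90, 0, 0, 0, 0, 0, 0, -90, 0, 0, 0, 0, 0, 0, -90, 0, 0, 0, 0]' | python3 -m jog; python3 plan.py .5591 -.0745 .127 93.4
```

```text
time_s: 43.05
eef_pos: [0.5401, 0.312, 0.0373]
eef_rot: [0.001, -0.006, 1.0, 0.0]
wrist_force: [1.1, 0.3, 0.6]
opening: 1.003
grasp_force: 0.0
time_s: 43.68
eef_pos: [0.5397, 0.3119, 0.0367]
eef_rot: [0.001, -0.006, 1.0, 0.0]
wrist_force: [-1.3, 0.4, 6.2]
opening: 0.668
grasp_force: 64.3
now [0.5397 0.3119 0.0367] yaw -179.35 tilt [0.0012 0.0005] op 0.668 gf 64.3 t 43.67
time_s: 44.55
eef_pos: [0.5381, 0.3112, 0.1242]
eef_rot: [-0.001, -0.006, 1.0, -0.0]
wrist_force: [-0.1, 0.3, -3.9]
opening: 0.665
grasp_force: 65.1
now [0.5381 0.3112 0.1242] yaw -179.36 tilt [-0.0028 -0.001 ] op 0.665 gf 65.1 t 44.55
[-0.0167 -0.3859 -0.0025] [-2.9000e-03 -1.5000e-03  1.5226e+00]
```

```bash
echo '[-1, -30, -2, 0, 0, 2.6, 0, -3, -75, -2, 0, 0, 6, 0, -5, -125, -2, 0, 0, 9.6, 0, -7, -175, -2, 0, 0, 13.2, 0, -9, -225, -2, 0, 0, 16.8, 0, -11, -275, -2, 0, 0, 20.4, 0, -13, -320, -2, 0, 0, 24, 0, -14.5, -360, -2, 0, 0, 27.6, 0, -15.5, -386.4, -2, 0, 0, 30.46, 0, -15.5, -386.4, -2, 0, 0, 30.46, 0]' | python3 -m jog >/dev/null; echo '[0, 0, 0, 0, 0, 0, 0, 0, 0, 0, 0, 0, 0, 0, 0, 0, 0, 0, 0, 0, 0, 0, 0, 0, 0, 0, 0, 0]' | python3 -m jog>/dev/null;python3 plan.py .5591 -.0745 .038 93.4
```

```text
now [ 0.559  -0.074   0.1279] yaw 93.44 tilt [0. 0.] op 0.666 gf 65.4 t 46.3
[-0.0005  0.0001  0.0899] [0.     0.     0.0007]
```

Scaled: -0.0005 m is -0.5, 0.09 m is 90.

```bash
echo '[-0.5, 0, 40, 0, 0, 0, 0, -0.5, 0, 70, 0, 0, 0, 0, -0.5, 0, 83, 0, 0, 0, 0, -0.5, 0, 87, 0, 0, 0, 0, -0.5, 0, 89, 0, 0, 0, 0, -0.5, 0, 89, 0, 0, 0, 0, -0.5, 0, 90, 0, 0, 0, 0, -0.5, 0, 90, 0, 0, 0, 0, -0.5, 0, 90, 0, 0, 0, 0]' | python3 -m jog;python3 plan.py
```

```text
time_s: 47.42
eef_pos: [0.5597, -0.0754, 0.0387]
eef_rot: [0.001, 0.686, 0.728, 0.0]
wrist_force: [0.3, -0.2, 0.9]
opening: 0.667
grasp_force: 65.9
now [ 0.5597 -0.0754  0.0387] yaw 93.38 tilt [ 0.0015 -0.0006] op 0.667 gf 65.9 t 47.42
```

Touching now (the weight is mostly off). A bit lower, then release and move to the tub.

```bash
echo '[0, 0, 0.5, 0, 0, 0, 0, 0, 0, 0.5, 0, 0, 0, 0]' | python3 -m jog;  python3 plan.py; echo '[0, 0, 0, 0, 0, 0, 1, 0, 0, 0, 0, 0, 0, 1, 0, 0, 0, 0, 0, 0, 1, 0, 0, -30, 0, 0, 0, 1, 0, 0, -80, 0, 0, 0, 1, 0, 0, -120, 0, 0, 0, 1, 0, 0, -120, 0, 0, 0, 1, 0, 0, -120, 0, 0, 0, 1, 0, 0, -120, 0, 0, 0, 1]' | python3 -m jog>/dev/null; python3 plan.py .4592 .3112 .157 180.65
```

```text
time_s: 47.68
eef_pos: [0.5597, -0.0754, 0.0387]
eef_rot: [0.001, 0.686, 0.728, 0.0]
wrist_force: [-1.2, 1.5, 7.1]
opening: 0.67
grasp_force: 66.5
now [ 0.5597 -0.0754  0.0387] yaw 93.38 tilt [ 0.0014 -0.0006] op 0.67 gf 66.5 t 47.67
now [ 0.5579 -0.0747  0.1557] yaw 93.38 tilt [-0.0029  0.0011] op 1.0 gf 0.0 t 48.8
[ 0.3911 -0.0757 -0.0007] [-1.3000e-03 -3.1000e-03 -1.5232e+00]
```

```bash
echo '[391.5, -76.8, 0, 0, 0, -30.46, 1, 391.5, -76.8, 0, 0, 0, -30.46, 1, 391.5, -76.8, 0, 0, 0, -30.46, 1, 391.5, -76.8, 0, 0, 0, -30.46, 1, 391.5, -76.8, 0, 0, 0, -30.46, 1, 391.5, -76.8, 0, 0, 0, -30.46, 1, 391.5, -76.8, 0, 0, 0, -30.46, 1, 391.5, -76.8, 0, 0, 0, -30.46, 1, 391.5, -76.8, 0, 0, 0, -30.46, 1, 391.5, -76.8, 0, 0, 0, -30.46, 1]' | python3 -m jog >/dev/null; echo '[0, 0, 0, 0, 0, 0, 1, 0, 0, 0, 0, 0, 0, 1, 0, 0, 0, 0, 0, 0, 1, 0, 0, 0, 0, 0, 0, 1]' | python3 -m jog >/dev/null; python3 plan.py .4592 .3112 .036 180.65
```

```text
now [0.4593 0.3111 0.1575] yaw -179.38 tilt [0.0001 0.    ] op 0.998 gf 0.0 t 50.55
[1.000e-04 1.000e-04 1.215e-01] [ 0.      0.0001 -0.0006]
```

Scaled: 0.121 m is 121, 0.11 m is 110.

```bash
echo '[0, 0, 50, 0, 0, 0, 1, 0, 0, 90, 0, 0, 0, 1, 0, 0, 110, 0, 0, 0, 1, 0, 0, 121, 0, 0, 0, 1, 0, 0, 121, 0, 0, 0, 1, 0, 0, 121, 0, 0, 0, 1, 0, 0, 121, 0, 0, 0, 1]' | python3 -m jog >/dev/null; echo '[0, 0, 0, 0, 0, 0, 0, 0, 0, 0, 0, 0, 0, 0, 0, 0, 0, 0, 0, 0, 0, 0, 0, 0, 0, 0, 0, 0, 0, 0, 0, 0, 0, 0, 0]' | python3 -m jog; python3 plan.py;echo '[0, 0, -15, 0, 0, 0, 0, 0, 0, -50, 0, 0, 0, 0, 0, 0, -90, 0, 0, 0, 0, 0, 0, -90, 0, 0, 0, 0, 0, 0, -90, 0, 0, 0, 0, 0, 0, -90, 0, 0, 0, 0, 0, 0, -90, 0, 0, 0, 0]' | python3 -m jog>/dev/null; python3 plan.py .5537 -.0035 .127 93.45
```

```text
time_s: 52.05
eef_pos: [0.4598, 0.3114, 0.0374]
eef_rot: [0.001, -0.006, 1.0, 0.0]
wrist_force: [-0.7, -0.7, 6.9]
opening: 0.708
grasp_force: 64.5
now [0.4598 0.3114 0.0374] yaw -179.35 tilt [0.0012 0.0004] op 0.708 gf 64.5 t 52.05
now [0.4583 0.3108 0.125 ] yaw -179.36 tilt [-0.0024 -0.001 ] op 0.709 gf 65.8 t 52.92
[-0.0919 -0.3154 -0.0019] [-2.6000e-03 -1.3000e-03  1.5217e+00]
```

```bash
echo '[-8, -30, -1, 0, 0, 3, 0, -20, -70, -1, 0, 0, 6.6, 0, -31, -110, -1, 0, 0, 10.2, 0, -43, -150, -1, 0, 0, 13.8, 0, -55, -190, -1, 0, 0, 17.4, 0, -66, -230, -1, 0, 0, 21, 0, -77, -270, -1, 0, 0, 24.6, 0, -86, -300, -1, 0, 0, 28, 0, -91, -315.6, -1, 0, 0, 30.44, 0, -91, -315.6, -1, 0, 0, 30.44, 0]' | python3 -m jog >/dev/null; echo '[0, 0, 0, 0, 0, 0, 0, 0, 0, 0, 0, 0, 0, 0, 0, 0, 0, 0, 0, 0, 0, 0, 0, 0, 0, 0, 0, 0]' | python3 -m jog>/dev/null;python3 plan.py .5537 -.0035 .0385 93.45
```

```text
now [ 0.5537 -0.003   0.1275] yaw 93.49 tilt [ 0.0001 -0.    ] op 0.706 gf 65.8 t 54.67
[-0.0005 -0.0001  0.089 ] [0.0001 0.     0.0007]
```

Scaled: 0.0895 m is 89.5, 0.088 m is 88.

```bash
echo '[-0.5, 0, 40, 0, 0, 0, 0, -0.5, 0, 70, 0, 0, 0, 0, -0.5, 0, 82, 0, 0, 0, 0, -0.5, 0, 86, 0, 0, 0, 0, -0.5, 0, 88, 0, 0, 0, 0, -0.5, 0, 88, 0, 0, 0, 0, -0.5, 0, 89.5, 0, 0, 0, 0, -0.5, 0, 89.5, 0, 0, 0, 0, -0.5, 0, 89.5, 0, 0, 0, 0]' | python3 -m jog;python3 plan.py
```

```text
time_s: 55.8
eef_pos: [0.5547, -0.0041, 0.0394]
eef_rot: [0.001, 0.686, 0.728, 0.0]
wrist_force: [-2.7, 0.5, 4.4]
opening: 0.709
grasp_force: 66.6
now [ 0.5547 -0.0041  0.0394] yaw 93.44 tilt [ 0.0019 -0.0005] op 0.709 gf 66.6 t 55.8
```

Scaled: -0.13 m is -130, -0.08 m is -80.

```bash
echo '[0, 0, 0, 0, 0, 0, 1, 0, 0, 0, 0, 0, 0, 1, 0, 0, 0, 0, 0, 0, 1, 0, 0, -30, 0, 0, 0, 1, 0, 0, -80, 0, 0, 0, 1, 0, 0, -130, 0, 0, 0, 1, 0, 0, -130, 0, 0, 0, 1, 0, 0, -130, 0, 0, 0, 1, 0, 0, -130, 0, 0, 0, 1, 0, 0, -130, 0, 0, 0, 1]' | python3 -m jog>/dev/null; python3 plan.py .3793 .3106 .167 180.65
```

```text
now [ 0.5529 -0.0037  0.1664] yaw 93.44 tilt [-0.0027  0.0006] op 1.0 gf 0.0 t 57.05
[ 0.3241 -0.1545  0.    ] [-1.5000e-03 -2.6000e-03 -1.5222e+00]
```

Scaled: -0.1555 m is -155.5, 0.324 m is 324, -1.522 rad is -30.44.

```bash
echo '[324, -155.5, 0, 0, 0, -30.44, 1, 324, -155.5, 0, 0, 0, -30.44, 1, 324, -155.5, 0, 0, 0, -30.44, 1, 324, -155.5, 0, 0, 0, -30.44, 1, 324, -155.5, 0, 0, 0, -30.44, 1, 324, -155.5, 0, 0, 0, -30.44, 1, 324, -155.5, 0, 0, 0, -30.44, 1, 324, -155.5, 0, 0, 0, -30.44, 1, 324, -155.5, 0, 0, 0, -30.44, 1, 324, -155.5, 0, 0, 0, -30.44, 1]' | python3 -m jog >/dev/null; echo '[0, 0, 0, 0, 0, 0, 1, 0, 0, 0, 0, 0, 0, 1, 0, 0, 0, 0, 0, 0, 1, 0, 0, 0, 0, 0, 0, 1]' | python3 -m jog >/dev/null; python3 plan.py .3793 .3106 .070 180.65
```

```text
now [0.3792 0.3102 0.1679] yaw -179.38 tilt [ 0. -0.] op 1.001 gf 0.0 t 58.8
[-0.0001  0.0004  0.0979] [-0.      0.     -0.0005]
```

```bash
echo '[0, 0.4, 40, 0, 0, 0, 1, 0, 0.4, 75, 0, 0, 0, 1, 0, 0.4, 90, 0, 0, 0, 1, 0, 0.4, 98, 0, 0, 0, 1, 0, 0.4, 98, 0, 0, 0, 1, 0, 0.4, 98, 0, 0, 0, 1, 0, 0.4, 98, 0, 0, 0, 1]' | python3 -m jog ; echo '[0, 0, 0, 0, 0, 0, 0, 0, 0, 0, 0, 0, 0, 0, 0, 0, 0, 0, 0, 0, 0, 0, 0, 0, 0, 0, 0, 0, 0, 0, 0, 0, 0, 0, 0, 0, 0, 0, 0, 0, 0, 0, 0, 0, 0, 0, 0, 0, 0, 0, 0, 0, 0, 0, 0, 0]' | python3 -m jog; python3 plan.py;echo '[0, 0, -15, 0, 0, 0, 0, 0, 0, -50, 0, 0, 0, 0, 0, 0, -80, 0, 0, 0, 0, 0, 0, -80, 0, 0, 0, 0, 0, 0, -80, 0, 0, 0, 0, 0, 0, -80, 0, 0, 0, 0]' | python3 -m jog; python3 plan.py .5500 .0704 .15 93.5
```

```text
time_s: 59.68
eef_pos: [0.3798, 0.311, 0.0709]
eef_rot: [0.001, -0.006, 1.0, 0.0]
wrist_force: [0.5, -0.6, -0.5]
opening: 0.997
grasp_force: 0.0
time_s: 60.68
eef_pos: [0.3793, 0.3106, 0.0701]
eef_rot: [0.0, -0.006, 1.0, -0.0]
wrist_force: [-1.2, -1.8, 5.7]
opening: 0.314
grasp_force: 58.9
now [0.3793 0.3106 0.0701] yaw -179.36 tilt [ 0.0003 -0.    ] op 0.314 gf 58.9 t 60.67
time_s: 61.42
eef_pos: [0.378, 0.3101, 0.1483]
eef_rot: [-0.001, -0.006, 1.0, -0.001]
wrist_force: [-0.3, -0.4, -2.2]
opening: 0.309
grasp_force: 59.3
now [0.378  0.3101 0.1483] yaw -179.36 tilt [-0.0027 -0.0012] op 0.309 gf 59.3 t 61.42
[-0.1693 -0.2416 -0.0019] [-3.0000e-03 -1.3000e-03  1.5209e+00]
```

Careful with the scale: shifts go in mm and turns go in units of 0.05 rad. That gives: -0.242 m is -242, -0.229 m is -229, 1.522 rad is 30.44.

```bash
echo '[-16, -23, 0, 0, 0, 3, 0, -37, -53, 0, 0, 0, 6.6, 0, -58, -83, 0, 0, 0, 10.2, 0, -80, -115, 0, 0, 0, 13.8, 0, -101, -146, 0, 0, 0, 17.4, 0, -122, -176, 0, 0, 0, 21, 0, -143, -206, 0, 0, 0, 24.6, 0, -158, -229, 0, 0, 0, 28, 0, -168, -242, 0, 0, 0, 30.44, 0, -168, -242, 0, 0, 0, 30.44, 0]' | python3 -m jog >/dev/null; echo '[0, 0, 0, 0, 0, 0, 0, 0, 0, 0, 0, 0, 0, 0, 0, 0, 0, 0, 0, 0, 0, 0, 0, 0, 0, 0, 0, 0]' | python3 -m jog>/dev/null;python3 plan.py .5497 .0704 .072 93.5
```

```text
now [0.5497 0.0709 0.15  ] yaw 93.49 tilt [0.0002 0.    ] op 0.31 gf 59.4 t 63.17
[-0.0005 -0.0001  0.078 ] [ 0.0002 -0.     -0.0002]
```

Scaled: 0.078 m is 78, 0.077 m is 77.

```bash
echo '[-0.5, 0, 35, 0, 0, 0, 0, -0.5, 0, 60, 0, 0, 0, 0, -0.5, 0, 72, 0, 0, 0, 0, -0.5, 0, 76, 0, 0, 0, 0, -0.5, 0, 77, 0, 0, 0, 0, -0.5, 0, 77, 0, 0, 0, 0, -0.5, 0, 78, 0, 0, 0, 0, -0.5, 0, 78, 0, 0, 0, 0, -0.5, 0, 78, 0, 0, 0, 0]' | python3 -m jog;python3 plan.py
```

```text
time_s: 64.3
eef_pos: [0.5501, 0.07, 0.0722]
eef_rot: [0.0, 0.686, 0.728, 0.0]
wrist_force: [-0.2, -0.1, -1.4]
opening: 0.311
grasp_force: 59.4
now [0.5501 0.07   0.0722] yaw 93.43 tilt [ 0.0005 -0.    ] op 0.311 gf 59.4 t 64.3
```

Scaled: 0.0012 m is 1.2, 0.0006 m is 0.6.

```bash
echo '[0, 0, 0.6, 0, 0, 0, 0, 0, 0, 1.2, 0, 0, 0, 0, 0, 0, 1.2, 0, 0, 0, 0]' | python3 -m jog;echo '[0, 0, 0, 0, 0, 0, 1, 0, 0, 0, 0, 0, 0, 1, 0, 0, 0, 0, 0, 0, 1, 0, 0, 0, 0, 0, 0, 1, 0, 0, -30, 0, 0, 0, 1, 0, 0, -80, 0, 0, 0, 1, 0, 0, -130, 0, 0, 0, 1, 0, -50, -170, 0, 0, 0, 1, 0, -50, -170, 0, 0, 0, 1]' | python3 -m jog; echo '[-50, 0, -60, 0, 0, 0, 1, -50, 0, -60, 0, 0, 0, 1, -50, 0, -60, 0, 0, 0, 1, -50, 0, -60, 0, 0, 0, 1, -50, 0, -60, 0, 0, 0, 1]' | python3 -m jog
python3 - <<'E'
from meas import *
im,d,W=shot("w6"); X,Y,Z=W[...,0],W[...,1],W[...,2]
m=((Z>.085)&(Z<.145)&(X>.5)&(X<.66)&(abs(Y)<.12)&(d>0)).astype(np.uint8)
k,l,s,c=cv2.connectedComponentsWithStats(m)
for i in range(1,k):
    if s[i,4]>150:
        P=W[l==i]; t=P[P[:,2]>np.percentile(P[:,2],90)-.006]; print(cv2.minEnclosingCircle((t[:,:2]*1000).astype(np.float32)),np.median(t[:,2]))
q=(d>0)&(Z>.047)&(Z<.058)&(X>.38)&(X<.47)&(abs(Y)<.1); print("spool",hullrect(W[q][:,:2]),q.sum())
for s in(1,-1):
    q=(d>0)&(Z>.036)&(Z<.046)&(X>.48)&(X<.72)&(Y*s>.11)&(Y*s<.15); print("wall",hullrect(W[q][:,:2]))
E
```

```text
time_s: 64.68
eef_pos: [0.5503, 0.07, 0.0721]
eef_rot: [0.0, 0.686, 0.728, 0.0]
wrist_force: [-3.4, 1.0, 9.2]
opening: 0.315
grasp_force: 60.6
time_s: 65.8
eef_pos: [0.5003, 0.0671, 0.2447]
eef_rot: [0.003, 0.685, 0.728, 0.002]
wrist_force: [0.2, -0.4, -0.4]
opening: 1.0
grasp_force: 0.0
time_s: 66.42
eef_pos: [0.5023, 0.0179, 0.299]
eef_rot: [-0.001, 0.685, 0.728, -0.001]
wrist_force: [0.7, 0.5, 0.0]
opening: 0.996
grasp_force: 0.0
((550.0516357421875, 68.80415344238281), 13.891677856445312) 0.13328026224238831
((554.465087890625, -4.533378601074219), 30.843130111694336) 0.10029672986250712
((560.1109619140625, -75.99164581298828), 29.868776321411133) 0.1139605360392542
spool (array([430.9, -38.8]), array([40.6, 40.6]), 3.3) 819
wall (array([593.2, 128.4]), array([179.,   9.]), 3.46)
wall (array([ 609. , -130.4]), array([178.4,  11.1]), 3.38)
```

View pics/w6.png

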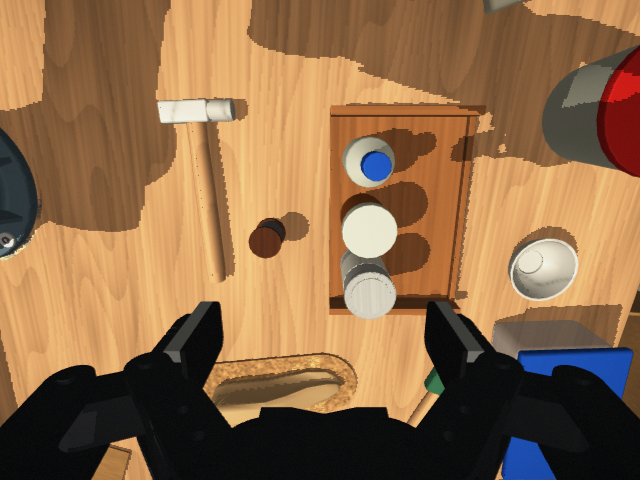

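The picture shows the bottle (376,166), tub (369,230) and tin (369,296) upright in the caddy, all within about 1.5 mm of their start. The spool (267,238) has not moved, and the last is on the mat (285,385). Handing in.

```bash
python3 -c "
from bench import workorder; print(workorder.hand_in())"
```

```text
the job is handed in; nothing more can be done
None
```

The job is handed in at about 66 s: the last is on the mat, toe at the rounded end, within about 2 mm; the three containers are back upright within about 1.5 mm of where they stood, and the spool has not moved; one slip was that my first grasp tilted the tub about 17° (it rocked back to within 0.5 mm), because the finger tips sit about 28 mm higher than the reported TCP.

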